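# Hang the rinsed tumblers to drain

## Task

Two rinsed amber tumblers, a tall one and a short one, stand mouth-down on the glassworker's bench. Hang the tall one on the long peg and the short one on the short peg of the drip tray, mouth-down and pushed on until the inside bottom rests on the peg's end. Handle them gently, without banging or forcing them against the pegs or tray, and leave the other things on the bench where they are.

Things in the scene. Friction and masses are not known exactly. Their poses are not given: they have to be found in the camera images.
- tall_glass_centre (a point): Centre (half-way up, on the axis) of the taller amber glass tumbler, plain and round, standing mouth-down. 105 mm tall; outside diameter 66 mm at the mouth (below), tapering evenly to 58 mm at the closed end (on top); wall 4 mm, bottom 6 mm, 99 mm deep inside. z axis from mouth to closed end (up at the start). About 200 g. Grip it in its upper half, so that the palm clears its top.
- tall_glass_floor (a point): On the tall tumbler's axis, the middle of its inside bottom (46.5 mm from the centre towards the closed end); same axes.
- tall_glass: The tall tumbler; origin at the middle of its mouth, z towards the closed end.
- short_glass_centre (a point): Centre (half-way up, on the axis) of the shorter amber glass tumbler, standing mouth-down. 78 mm tall; same diameters (66 mm at the mouth below, 58 mm at the closed end on top), wall 4 mm, bottom 6 mm, 72 mm deep inside. z axis from mouth to closed end. About 150 g.
- short_glass_floor (a point): On the short tumbler's axis, the middle of its inside bottom (33 mm from the centre towards the closed end); same axes.
- short_glass: The short tumbler; origin at the middle of its mouth, z towards the closed end.
- tray: Fixed steel drip tray, 200 x 300 mm, rim 18 mm high, floor 5 mm thick, carrying the two draining pegs 140 mm apart along its long (y) side; origin under its middle.
- long_peg: The longer draining peg: a fixed white plastic rod, 22 mm diameter with a round end, 140 mm long, on a grey foot 70 x 70 x 8 mm that lies on the tray's floor; origin under the foot's middle. The rod leans 30 degrees from upright towards the body's -x (the robot's side). Either peg may be the left one.
- long_peg_root (a point): Where the axis of the longer rod meets the top of its foot. The tall tumbler, hung, has its inside bottom on the rod's end and its rim clear of foot and tray.
- long_peg_tip (a point): The upper end of the longer rod, on its axis, 140 mm from the root; the rod's direction is root to tip.
- short_peg: The shorter draining peg: a fixed white plastic rod, 22 mm diameter with a round end, 113 mm long, on a grey foot 70 x 70 x 8 mm that lies on the tray's floor; origin under the foot's middle. The rod leans 30 degrees from upright towards the body's -x (the robot's side). Either peg may be the left one.
- short_peg_root (a point): Where the axis of the shorter rod meets the top of its foot. The short tumbler, hung, has its inside bottom on the rod's end and its rim clear of foot and tray.
- short_peg_tip (a point): The upper end of the shorter rod, on its axis, 113 mm from the root; the rod's direction is root to tip.
- paddle: Bystander: flat dark paddle 30 mm wide, 12 mm thick, with a thin wooden handle, 210 mm long in all along its x, lying between the glasses; origin where blade and handle meet, on its underside.
- jar: Bystander: closed glass jar with steel lid, 60 mm diameter, 85 mm tall; origin under it.
- pot: Bystander: aluminium pot 90 mm diameter, 110 mm tall, with rods standing up in it to 270 mm; origin under it.
- tin: Bystander: closed steel tin, 60 mm diameter, 70 mm tall; origin under it.
- flask: Bystander: amber bottle with black cap, 64 mm diameter, 150 mm tall; origin under it.

How it is judged:
At the end, for the whole second after the job is handed in: Tall tumbler on the long peg, short tumbler on the short peg; each with the peg's end within 24 mm of the middle of its inside bottom and within 9 mm of that bottom's surface, closed end up (axis within 0.9 rad of vertical), at rest (below 20 mm/s) (distance between tall_glass_floor and long_peg_tip below 0.024 m and z of long_peg_tip in the frame of tall_glass_floor above -0.009 m and angle between each of tall_glass_floor, short_glass_floor's own z axis and vertical below 0.9 rad and linear speed of each of tall_glass, short_glass below 0.02 m/s and distance between short_glass_floor and short_peg_tip below 0.024 m and z of short_peg_tip in the frame of short_glass_floor above -0.009 m); the robot touches nothing.
It fails at once if a bystander was moved more than 30 mm (distance of any of paddle, jar, pot, tin, flask from where it was at the start of the episode above 0.03 m).
It fails at once if a tumbler was banged or forced against a peg or the tray (over 40 N) (contact force between any of tall_glass, short_glass and long_peg above 40 N or contact force between any of tall_glass, short_glass and short_peg above 40 N or contact force between any of tall_glass, short_glass and tray above 40 N).
It also fails if it takes over 69 s, if anything falls off the work surface, if the arm or the gripper's body presses on something with over 40 N, if the wrist force passes 120 N, or if a joint passes its speed limit or range.

## Robot

A 7-joint arm with a two-finger parallel gripper is mounted at the origin on the work surface. World frame = base frame: x ahead of the robot, y to its left, z up, the work surface at z = 0. Lengths are in m, angles in rad, forces in N, time in s.
With the tool pointing down it reaches from about 0.4 to 0.85 m from the base axis. Payload 4.5 kg.
Tool frame: the origin (TCP) lies midway between the tips of the shut fingers; the grasp point (between the pads) lies 19 mm behind it; z points along the fingers, y is the line along which they close (so a half turn about z gives the same grasp; the last joint's range is limited). The gripper opens to 88 mm and grips with 3 to 60 N. Pads are 18 mm wide; open, the fingers measure 123 mm over their backs; the gripper's body (75 mm by 187 mm) begins 45 mm behind the grasp point.
Start: joints at [1.202, 0.689, -0.195, 1.565, 0.157, 0.902, -0.215], TCP at [0.245, -0.575, 0.239] pointing down, gripper open.
Joint ranges: [-3.01, 3.01], [-0.46, 2.08], [-1.47, 1.51], [0.13, 2.56], [-1, 4.14], [0.04, 2.09], [-2.66, 2.66]. Speed limits (rad/s): [2.57, 2.57, 3.14, 3.14, 3.14, 3.14, 3.14].

## Interface

Orientations are given as [roll, pitch, yaw] about the fixed x, y, z axes, in that order (R = Rz(yaw) Ry(pitch) Rx(roll)).
In Python, from cell import monitor, get_image, get_calibration, workorder gives the robot as it stands.
- The arm moves only by the tool jog_arm, never from a script. Its argument "commands" is a list of rows, each an object of numbers: "x", "y", "z": the shift along the tool's x, y, z each as a share of 30 mm, from -1 to 1; "wx", "wy", "wz": the turn, a rotation vector about the tool's x, y, z each as a share of 0.5 rad, from -1 to 1. A call has 1 to 5 rows; each row shifts and turns the commanded pose from where the row before left it, along the tool's axes as they then stand; what a row does not reach is not made up. A row lasts 1/8 s, in which the tool goes at most 62.5 mm and 10.7 degrees, less where a joint would pass 70% of its speed; a pose out of reach is approached as far as the arm can. A call with a number of a shift or a turn outside -1 to 1 is refused whole. A call with a gripper value outside its range is refused whole. "fingers" is the closure, from 0 (fully open) to 1 (shut), set as the call begins (left out, the last holds). The fingers move at their own pace and stop on an object; "grip_force" is the grip in N (left out, the last holds). Time passes only in rows, so rows that do not move let the fingers close. It gives the time, the measured TCP pose, the force, the opening and the grip force at its end, in the units of the state.
- monitor.get_state(): the state, without advancing time (a new reading comes with each control period).
- get_image(name): name is "side" or "top"; returns the picture (480x640x3 uint8, blue, green, red); there is no depth.
- get_calibration(name): a dict with "camera_matrix" (3x3 intrinsics, pixels), "pose" (4x4, takes a point from camera to world coordinates). Camera axes: x right, y up, looking along -z (the intrinsics and any distortion apply to the point x, -y, -z); pixel columns grow to the right and rows downward; lengths in m; the calibration is good to about 2 mm. A picture is of the moment at which its call begins. get_calibration takes no time and is no camera call.
- workorder.close_job(): hands the job in; it is judged then, once.
The state is a dict: "clock": time; "qpos": joint angles; "joint_vel": joint speeds; "joint_efforts": joint torques, N m; "tcp_pos": TCP position; "tcp_rot": TCP orientation; "ft_force": force on the tool from outside, world axes, zero at the start; "moment": the same for the moment, N m; "grip_width": finger opening in m; "grip_force": force on a finger pad.
Only numpy, scipy, OpenCV 4.12 (cv2) and the standard library are available. Lean on these libraries where they do the work, as an engineer would, in place of code of your own. Each camera call takes 0.05 s, during which the arm holds its last target. There are 200 camera calls.

## Working session

There is one attempt and no reset: what is moved stays moved. The work goes in short steps, Python scripts to look and compute and a tool call to move; the robot and the scene stay as the last step left them, time stands still between calls to the robot, and variables do not carry over. Pictures are saved under pics/ and viewed, at most 10 in all, crops included, and the job is handed in when it is done.

Besides the shell and the picture viewer there is one more tool, called after "Call:" in YAML: its name, and indented under it one key for each argument. jog_arm: Moves the arm, as the interface text tells. Its arguments: {"type":"object","properties":{"commands":{"type":"array"},"fingers":{"type":"number"},"grip_force":{"type":"number"}},"required":["commands"]}

```bash
ls; mkdir -p pics
python3 - <<'E'
from cell import monitor,get_image,get_calibration
import cv2
s=monitor.get_state();print(s)
for n in("side","top"):
    cv2.imwrite(f"pics/{n}0.png",get_image(n));c=get_calibration(n);print(n,c)
E
```

```text
pics
{'clock': 0.0, 'qpos': array([ 1.20176942,  0.68997116, -0.19453746,  1.56633643,  0.15727711,
        0.90249327, -0.2151125 ]), 'joint_vel': array([ 9.97051523e-04,  1.05289730e-03, -9.18314131e-05,  9.62703427e-04,
       -1.41274127e-04, -2.00672443e-04, -9.63264065e-04]), 'joint_efforts': array([ 5.32362828e-04, -5.27571774e+01, -1.26726966e+00, -1.53429186e+01,
       -5.26933826e-02,  6.56384480e-03,  1.42050203e-04]), 'tcp_pos': array([ 0.24473795, -0.57440623,  0.23792065]), 'tcp_rot': array([-3.13977750e+00,  9.98211794e-05,  4.02901887e-01]), 'ft_force': array([-0.84832177, -0.63234877,  0.65874526]), 'moment': array([ 0.00703971, -0.01867442, -0.02270403]), 'grip_force': 0.0, 'grip_width': 0.08836058448795014}
side {'camera_matrix': array([[453.4780953 ,   0.        , 312.52875405],
       [  0.        , 453.4780953 , 245.24750397],
       [  0.        ,   0.        ,   1.        ]]), 'pose': array([[-0.8456665 ,  0.31926893, -0.42768624,  0.06765257],
       [-0.5332331 , -0.53935686,  0.65173357,  0.75800942],
       [-0.02259723,  0.77920571,  0.62636079,  0.74530944],
       [ 0.        ,  0.        ,  0.        ,  1.        ]])}
top {'camera_matrix': array([[438.63227811,   0.        , 310.38793698],
       [  0.        , 438.63227811, 238.47085459],
       [  0.        ,   0.        ,   1.        ]]), 'pose': array([[-0.00587413,  0.99238381, -0.12304417,  0.40520494],
       [-0.9999565 , -0.00672085, -0.00646744,  0.06577159],
       [-0.00724514,  0.12300082,  0.99238012,  1.20772744],
       [ 0.        ,  0.        ,  0.        ,  1.        ]])}
```

View pics/side0.png

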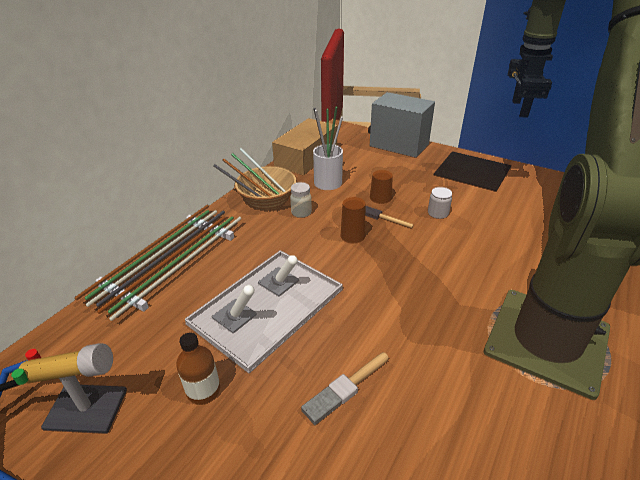

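View pics/top0.png

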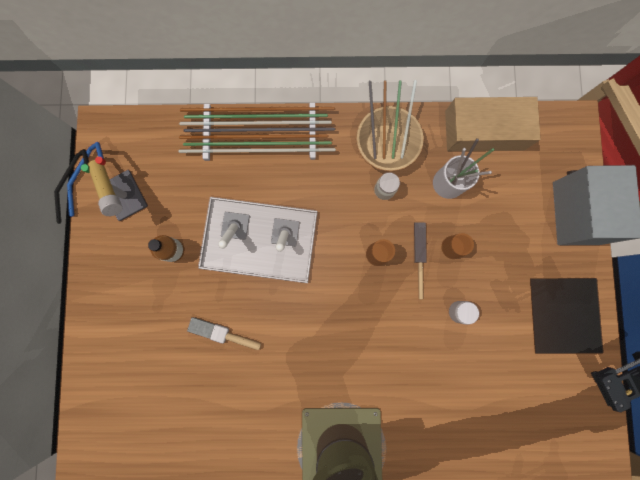

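The side view shows the tall glass near (353,220), the short one near (381,186) and the peg tips near (248,290) and (293,260). In the top view the glass tops are near (382,252) and (460,246), and the peg tips near (224,245) and (283,245). Next I'll zoom in with masks.

```bash
cat > h.py <<'E'
import numpy as np,cv2
from cell import get_calibration,get_image,monitor
C={n:get_calibration(n) for n in("side","top")}
def ray(n,u,v):
    c=C[n];d=np.linalg.inv(c["camera_matrix"])@[u,v,1];d=c["pose"][:3,:3]@[d[0],-d[1],-d[2]]
    return c["pose"][:3,3],d/np.linalg.norm(d)
def onz(n,u,v,z):
    o,d=ray(n,u,v);return o+d*(z-o[2])/d[2]
def proj(n,p):
    c=C[n];q=c["pose"][:3,:3].T@(np.asarray(p)-c["pose"][:3,3]);q=c["camera_matrix"]@[q[0],-q[1],-q[2]];return q[:2]/q[2]
def tri(a,b):
    o1,d1=ray("side",*a);o2,d2=ray("top",*b)
    t=np.linalg.lstsq(np.c_[d1,-d2],o2-o1,rcond=None)[0];p,q=o1+d1*t[0],o2+d2*t[1]
    return (p+q)/2,np.linalg.norm(p-q)
E
python3 - <<'E'
import cv2,numpy as np
s=cv2.imread("pics/side0.png");t=cv2.imread("pics/top0.png")
r=lambda i,x,y,w,h:cv2.resize(i[y:y+h,x:x+w],(400,300),interpolation=cv2.INTER_CUBIC)
cv2.imwrite("pics/z.png",np.vstack([np.hstack([r(s,210,235,100,75+15),r(s,330,155,80,90)][:2]),np.hstack([r(t,205,200,100,75),r(t,360,210,120,90)])]))
E
```

```text
(no output)
```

View pics/z.png

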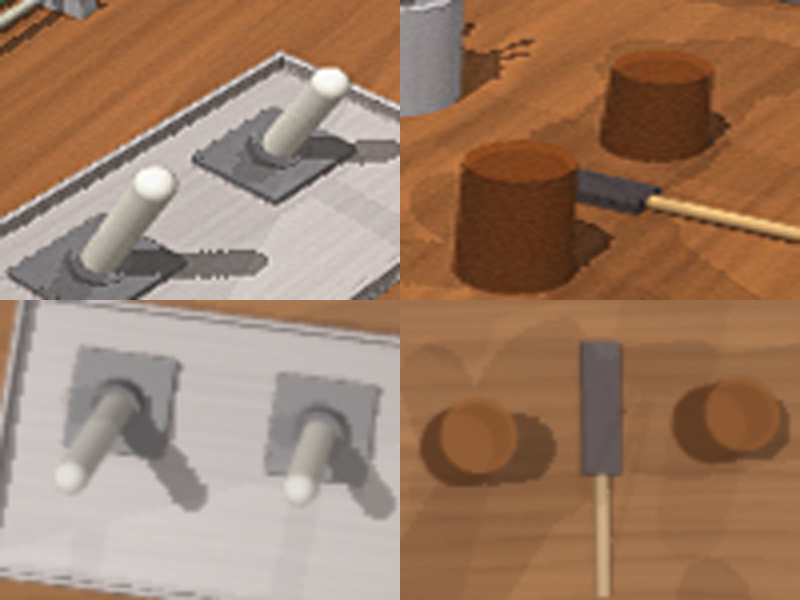

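Run:
```python
from h import *
np.set_printoptions(precision=4,suppress=True)
for k,a,b,L in(("left",(248.75,289.9),(222.5,244),0),("right",(292.5,259.9),(279.75,247),0)):
    print(k,tri(a,b))
for k,a,b,h in(("tall",(354,203.3),(383.7,251.1),.105),("short",(382.4,175.7),(462.6,244.5),.078)):
    print(k,tri(a,b),onz("side",*a,h),onz("top",*b,h))
for b in((235.5,223.75),(285,231.25)):print("root",onz("top",*b,.02))
t=cv2.imread("pics/top0.png");g=cv2.cvtColor(t,cv2.COLOR_BGR2HSV)
# tray outline
m=((g[...,1]<45)&(g[...,2]>110)).astype(np.uint8);m[:190]=0;m[290:]=0;m[:,:190]=0;m[:,330:]=0
m=cv2.morphologyEx(m,cv2.MORPH_CLOSE,np.ones((9,9)))
c=max(cv2.findContours(m,0,1)[0],key=cv2.contourArea);box=cv2.boxPoints(cv2.minAreaRect(c))
P=np.array([onz("top",*p,.018) for p in box]);print(P,P.mean(0),np.linalg.norm(np.diff(P,axis=0),axis=1),np.arctan2(*(np.diff(P,axis=0)[:,1::-1].T[::1])) )
```

```text
left (array([0.527 , 0.2918, 0.1219]), np.float64(0.0010177618040322154))
right (array([0.5208, 0.1507, 0.0981]), np.float64(0.0015529017525224512))
tall (array([ 0.5088, -0.1127,  0.0997]), np.float64(0.0006474200261124865)) [ 0.5049 -0.1056  0.105 ] [ 0.5086 -0.1117  0.105 ]
short (array([ 0.5272, -0.3235,  0.0692]), np.float64(0.0015210536949038574)) [ 0.5205 -0.3098  0.078 ] [ 0.5269 -0.3202  0.078 ]
root [0.5946 0.2787 0.02  ]
root [0.5728 0.1428 0.02  ]
[[0.4741 0.3786 0.018 ]
 [0.6733 0.3571 0.018 ]
 [0.6302 0.0552 0.018 ]
 [0.433  0.0827 0.018 ]] [0.5526 0.2184 0.018 ] [0.2004 0.3049 0.1991] [-0.1077 -1.7127  3.0034]
```

```bash
cat >> h.py <<'E'
from scipy.spatial.transform import Rotation as Ro
def need(p,rpy):
    """remaining shift in tool axes (units of 30mm) then turn (tool rotvec in units .5rad)"""
    s=monitor.get_state();R=Ro.from_euler("xyz",s["tcp_rot"]);T=Ro.from_euler("xyz",rpy)
    np.set_printoptions(precision=3,suppress=True)
    print("t",s["clock"],"tcp",s["tcp_pos"],s["tcp_rot"],"w",s["grip_width"],"F",s["ft_force"])
    print("shift",R.inv().apply(np.array(p)-s["tcp_pos"])/.03,"turn",(R.inv()*T).as_rotvec()/.5)
E
python3 - <<'E'
from h import *
np.set_printoptions(precision=4,suppress=True)
print("flask cap",onz("top",155,245,.15),tri((189,341),(155,245)))
print("pot rods top",onz("top",490,178,.27),onz("top",468,145,.27),"pot rim",onz("top",461,172,.11))
print("jar",onz("top",388,184,.085),"tin",onz("top",467,313,.07))
R=Ro.from_euler("z",-.14).apply([-1,0,0])
for k,b,r,L in(("long",(222.5,244),(235.5,223.75),.14),("short",(279.75,247),(285,231.25),.113)):
    z=.013+(L-.011)*.866; c=onz("top",*b,z); d=np.array([R[0]*.5,R[1]*.5,.866]); print(k,"tip",c+.011*d,"root",c-d*(L-.011),"seen root",onz("top",*r,.016))
need((.527,-.32,.2),(np.pi,0,0))
E
```

```text
flask cap [0.5229 0.4506 0.15  ] (array([0.5241, 0.4546, 0.1389]), np.float64(7.831892772865703e-05))
pot rods top [ 0.652  -0.3214  0.27  ] [ 0.727  -0.2772  0.27  ] pot rim [ 0.7104 -0.3142  0.11  ]
jar [ 0.6866 -0.1308  0.085 ] tin [ 0.3518 -0.3256  0.07  ]
long tip [0.5217 0.2923 0.1342] root [0.591  0.2826 0.013 ] seen root [0.5952 0.2794 0.016 ]
short tip [0.5157 0.1516 0.1109] root [0.5716 0.1437 0.013 ] seen root [0.5734 0.1431 0.016 ]
t 0.1 tcp [ 0.245 -0.575  0.238] [-3.14   0.     0.403] w 0.08840507260780359 F [ 0.757  0.362 -0.147]
shift [11.982 -4.113  1.272] turn [-0.003  0.001  0.806]
```

Call:
jog_arm:
  commands:
    - {"x": 1,"y": -0.35}
    - {"x": 1,"y": -0.35}
    - {"x": 1,"y": -0.35}
    - {"x": 1,"y": -0.35}
    - {"x": 1,"y": -0.35}
  fingers: 0

```text
invalid input
```

Call:
jog_arm:
  commands:
    - {"x": 1,"y": -0.35}
    - {"x": 1,"y": -0.35}
    - {"x": 1,"y": -0.35}
    - {"x": 1,"y": -0.35}
    - {"x": 1,"y": -0.35}

```text
invalid input
```

Call:
jog_arm:
  commands:
    - {"x": 1,"y": -0.3}
    - {"x": 1,"y": -0.3}
    - {"wz": 0.3}
    - {"wz": 0.3}
    - {"wz": 0.2}

```text
invalid input
```

Run:
```python
from h import *
need((.527,-.32,.2),(np.pi,0,0))
n=[get_image(k) for k in("side","top")]
r=lambda i,x,y,w,h:cv2.resize(i[y:y+h,x:x+w],(400,300),interpolation=cv2.INTER_CUBIC)
cv2.imwrite("pics/z1.png",np.hstack([r(n[0],300,90,160,120),r(n[1],380,170,160,120)]))
```

```text
t 0.1 tcp [ 0.245 -0.575  0.238] [-3.14   0.     0.403] w 0.08840507260780359 F [ 0.757  0.362 -0.147]
shift [11.982 -4.113  1.272] turn [-0.003  0.001  0.806]
```

View pics/z1.png

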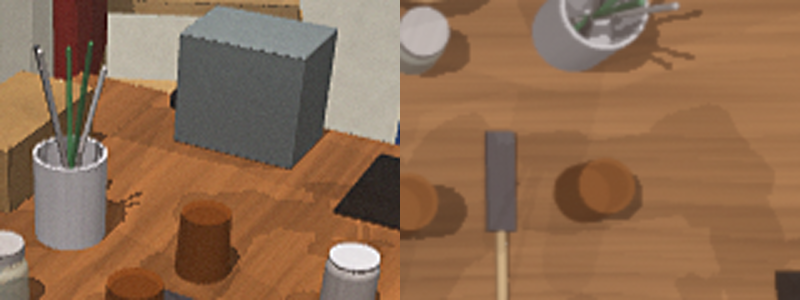

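The calls were refused and the picture confirms the arm hasn't moved. Rows probably need all six numbers.

Call:
jog_arm:
  commands:
    - {"x": 1,"y": -0.35,"z": 0,"wx": 0,"wy": 0,"wz": 0}
    - {"x": 1,"y": -0.35,"z": 0,"wx": 0,"wy": 0,"wz": 0}
    - {"x": 1,"y": -0.35,"z": 0,"wx": 0,"wy": 0,"wz": 0}
    - {"x": 1,"y": -0.35,"z": 0,"wx": 0,"wy": 0,"wz": 0}
    - {"x": 1,"y": -0.35,"z": 0,"wx": 0,"wy": 0,"wz": 0}

```text
clock: 0.82
tcp_pos: [0.3631, -0.4671, 0.2386]
tcp_rot: [-3.141, 0.0, 0.403]
ft_force: [0.1, -0.2, 0.1]
grip_width: 0.0881
grip_force: 0.0
```

Call:
jog_arm:
  commands:
    - {"x": 1,"y": -0.35,"z": 0,"wx": 0,"wy": 0,"wz": 0}
    - {"x": 1,"y": -0.35,"z": 0,"wx": 0,"wy": 0,"wz": 0}
    - {"x": 1,"y": -0.35,"z": 0,"wx": 0,"wy": 0,"wz": 0}
    - {"x": 1,"y": -0.35,"z": 0,"wx": 0,"wy": 0,"wz": 0}
    - {"x": 1,"y": -0.35,"z": 0,"wx": 0,"wy": 0,"wz": 0}

```text
clock: 1.45
tcp_pos: [0.4804, -0.36, 0.2386]
tcp_rot: [-3.141, 0.0, 0.403]
ft_force: [-0.0, -0.4, 0.7]
grip_width: 0.0876
grip_force: 0.0
```

Call:
jog_arm:
  commands:
    - {"x": 1,"y": -0.3,"z": 0,"wx": 0,"wy": 0,"wz": 0}
    - {"x": 1,"y": -0.3,"z": 0,"wx": 0,"wy": 0,"wz": 0}
    - {"x": 0,"y": 0,"z": 0,"wx": 0,"wy": 0,"wz": 0.3}
    - {"x": 0,"y": 0,"z": 0,"wx": 0,"wy": 0,"wz": 0.3}
    - {"x": 0,"y": 0,"z": 0,"wx": 0,"wy": 0,"wz": 0.2}

```text
clock: 2.08
tcp_pos: [0.5279, -0.3205, 0.2385]
tcp_rot: [-3.141, 0.0, -0.001]
ft_force: [-0.6, -0.8, 1.2]
grip_width: 0.0885
grip_force: 0.0
```

Run:
```python
from h import *
need((.526,-.319,.05),(np.pi,0,0))
n=[get_image(k) for k in("side","top")]
r=lambda i,x,y,w,h:cv2.resize(i[y:y+h,x:x+w],(400,300),interpolation=cv2.INTER_CUBIC)
cv2.imwrite("pics/z2.png",np.hstack([r(n[0],300,90,160,120),r(n[1],380,170,160,120)]))
```

```text
t 2.075 tcp [ 0.528 -0.32   0.238] [-3.141  0.    -0.001] w 0.0885407791667361 F [-0.59  -0.849  1.152]
shift [-0.061 -0.048  6.283] turn [-0.     0.001 -0.001]
```

View pics/z2.png

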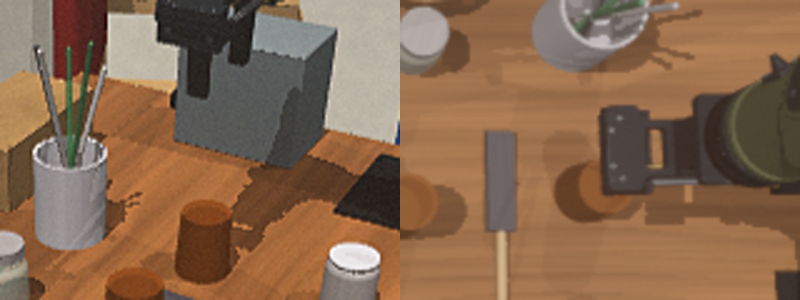

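Call:
jog_arm:
  commands:
    - {"x": -0.05,"y": -0.05,"z": 1,"wx": 0,"wy": 0,"wz": 0}
    - {"x": 0,"y": 0,"z": 1,"wx": 0,"wy": 0,"wz": 0}
    - {"x": 0,"y": 0,"z": 1,"wx": 0,"wy": 0,"wz": 0}
    - {"x": 0,"y": 0,"z": 1,"wx": 0,"wy": 0,"wz": 0}
    - {"x": 0,"y": 0,"z": 0.7,"wx": 0,"wy": 0,"wz": 0}

```text
clock: 2.8
tcp_pos: [0.526, -0.3189, 0.0962]
tcp_rot: [-3.141, 0.001, 0.005]
ft_force: [-0.3, -1.0, -0.1]
grip_width: 0.0881
grip_force: 0.0
```

Call:
jog_arm:
  commands:
    - {"x": 0,"y": 0,"z": 0.5,"wx": 0,"wy": 0,"wz": 0}
    - {"x": 0,"y": 0,"z": 0.5,"wx": 0,"wy": 0,"wz": 0}
    - {"x": 0,"y": 0,"z": 0.5,"wx": 0,"wy": 0,"wz": 0}
    - {"x": 0,"y": 0,"z": 0.5,"wx": 0,"wy": 0,"wz": 0}
    - {"x": 0,"y": 0,"z": 0,"wx": 0,"wy": 0,"wz": 0}

```text
clock: 3.42
tcp_pos: [0.5257, -0.3187, 0.0365]
tcp_rot: [-3.141, 0.002, 0.003]
ft_force: [0.4, -0.2, 0.1]
grip_width: 0.0883
grip_force: 0.0
```

Run:
```python
from h import *
need((.526,-.319,.038),(np.pi,0,0))
n=[get_image(k) for k in("side","top")]
r=lambda i,x,y,w,h:cv2.resize(i[y:y+h,x:x+w],(400,300),interpolation=cv2.INTER_CUBIC)
cv2.imwrite("pics/z3.png",np.hstack([r(n[0],340,140,80,60),r(n[1],420,200,100,75)]))
```

```text
t 3.425 tcp [ 0.526 -0.319  0.036] [-3.141  0.002  0.003] w 0.08834036401794164 F [ 0.449 -0.18   0.131]
shift [ 0.009  0.008 -0.051] turn [-0.002  0.004  0.006]
```

View pics/z3.png

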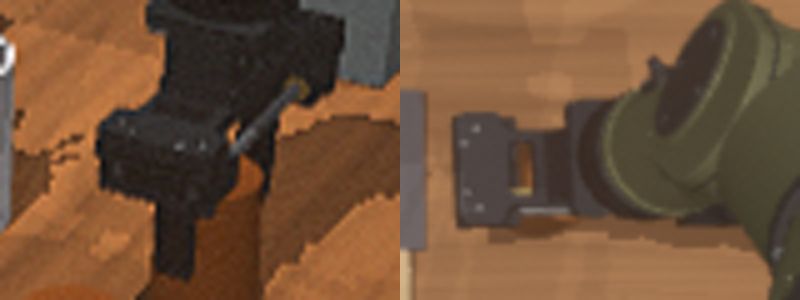

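The fingers straddle the short glass, so I'll grip it now.

Call:
jog_arm:
  commands:
    - {"x": 0,"y": 0,"z": 0,"wx": 0,"wy": 0,"wz": 0}
    - {"x": 0,"y": 0,"z": 0,"wx": 0,"wy": 0,"wz": 0}
    - {"x": 0,"y": 0,"z": 0,"wx": 0,"wy": 0,"wz": 0}
    - {"x": 0,"y": 0,"z": 0,"wx": 0,"wy": 0,"wz": 0}
    - {"x": 0,"y": 0,"z": 0,"wx": 0,"wy": 0,"wz": 0}
  fingers: 1
  grip_force: 25

```text
clock: 4.15
tcp_pos: [0.5269, -0.3188, 0.0381]
tcp_rot: [-3.141, -0.001, 0.003]
ft_force: [0.3, 1.9, 4.1]
grip_width: 0.0619
grip_force: 25.1
```

Call:
jog_arm:
  commands:
    - {"x": 0,"y": 0,"z": 0,"wx": 0,"wy": 0,"wz": 0}
    - {"x": 0,"y": 0,"z": -0.2,"wx": 0,"wy": 0,"wz": 0}
    - {"x": 0,"y": 0,"z": -0.5,"wx": 0,"wy": 0,"wz": 0}
    - {"x": 0,"y": 0,"z": -0.8,"wx": 0,"wy": 0,"wz": 0}
    - {"x": 0,"y": 0,"z": -1,"wx": 0,"wy": 0,"wz": 0}

```text
clock: 4.78
tcp_pos: [0.5259, -0.3195, 0.1137]
tcp_rot: [3.141, 0.001, 0.002]
ft_force: [-0.1, 0.4, -1.2]
grip_width: 0.0617
grip_force: 24.9
```

Call:
jog_arm:
  commands:
    - {"x": 0,"y": 0,"z": -1,"wx": 0,"wy": 0,"wz": 0}
    - {"x": 0,"y": 0,"z": -1,"wx": 0,"wy": 0,"wz": 0}
    - {"x": 0,"y": -0.5,"z": -1,"wx": 0,"wy": 0,"wz": 0}
    - {"x": 0,"y": -1,"z": -1,"wx": 0,"wy": 0,"wz": 0}
    - {"x": 0,"y": -1,"z": 0,"wx": 0,"wy": 0,"wz": 0}

```text
clock: 5.4
tcp_pos: [0.5275, -0.2447, 0.236]
tcp_rot: [3.139, -0.006, 0.001]
ft_force: [-0.7, 0.5, -1.3]
grip_width: 0.0618
grip_force: 24.9
```

Call:
jog_arm:
  commands:
    - {"x": 0,"y": -1,"z": 0,"wx": 0,"wy": 0,"wz": 0}
    - {"x": 0,"y": -1,"z": 0,"wx": 0,"wy": 0,"wz": 0}
    - {"x": 0,"y": -1,"z": 0,"wx": 0,"wy": 0,"wz": 0}
    - {"x": 0,"y": -1,"z": 0,"wx": 0,"wy": 0,"wz": 0}
    - {"x": 0,"y": -1,"z": 0,"wx": 0,"wy": 0,"wz": 0}

```text
clock: 6.02
tcp_pos: [0.5257, -0.0937, 0.2335]
tcp_rot: [3.141, -0.001, 0.002]
ft_force: [-0.1, 0.2, -1.6]
grip_width: 0.0624
grip_force: 24.9
```

Call:
jog_arm:
  commands:
    - {"x": -0.3,"y": -1,"z": 0,"wx": 0,"wy": 0,"wz": 0}
    - {"x": -0.3,"y": -1,"z": 0,"wx": 0,"wy": 0,"wz": 0}
    - {"x": -0.3,"y": -1,"z": 0,"wx": 0,"wy": 0,"wz": 0}
    - {"x": -0.3,"y": -1,"z": 0,"wx": 0,"wy": 0,"wz": 0}
    - {"x": 0,"y": -1,"z": 0,"wx": 0,"wy": 0,"wz": 0}

```text
clock: 6.65
tcp_pos: [0.4886, 0.0561, 0.2335]
tcp_rot: [3.141, -0.0, 0.002]
ft_force: [0.5, -0.1, -2.0]
grip_width: 0.0618
grip_force: 24.9
```

Call:
jog_arm:
  commands:
    - {"x": 0,"y": -1,"z": 0,"wx": 0,"wy": 0,"wz": 0.28}
    - {"x": 0,"y": -1,"z": 0,"wx": 0,"wy": 0,"wz": 0}
    - {"x": 0,"y": -1,"z": 0,"wx": 0,"wy": -0.3,"wz": 0}
    - {"x": 0,"y": 0,"z": 0,"wx": 0,"wy": -0.3,"wz": 0}
    - {"x": 0,"y": 0,"z": 0,"wx": 0,"wy": 0,"wz": 0}

```text
clock: 7.28
tcp_pos: [0.4996, 0.1439, 0.232]
tcp_rot: [3.141, 0.298, -0.14]
ft_force: [0.5, -0.9, -1.9]
grip_width: 0.0617
grip_force: 24.9
```

Run:
```python
from h import *
need((.49,.155,.157),(np.pi,-.5236,-.14))
```

```text
t 7.275 tcp [0.5   0.144 0.232] [ 3.141  0.298 -0.14 ] w 0.061707093668083295 F [ 0.487 -0.856 -1.918]
shift [ 0.381 -0.325  2.499] turn [0.002 1.643 0.001]
```

Call:
jog_arm:
  commands:
    - {"x": 0,"y": 0,"z": 0,"wx": 0,"wy": 0.33,"wz": 0}
    - {"x": 0,"y": 0,"z": 0,"wx": 0,"wy": 0.33,"wz": 0}
    - {"x": 0,"y": 0,"z": 0,"wx": 0,"wy": 0.33,"wz": 0}
    - {"x": 0,"y": 0,"z": 0,"wx": 0,"wy": 0.33,"wz": 0}
    - {"x": 0,"y": 0,"z": 0,"wx": 0,"wy": 0.32,"wz": 0}

```text
clock: 7.9
tcp_pos: [0.5003, 0.148, 0.2485]
tcp_rot: [3.123, -0.459, -0.139]
ft_force: [0.5, -0.6, -1.7]
grip_width: 0.0619
grip_force: 24.9
```

Run:
```python
from h import *
need((.49,.155,.157),(np.pi,-.5236,-.14))
```

```text
t 7.9 tcp [0.5   0.148 0.249] [ 3.123 -0.459 -0.139] w 0.061915794664802765 F [ 0.481 -0.628 -1.715]
shift [-1.684 -0.231  2.566] turn [0.037 0.13  0.003]
```

Call:
jog_arm:
  commands:
    - {"x": -0.8,"y": -0.2,"z": 0,"wx": 0.0,"wy": 0,"wz": 0}
    - {"x": -0.6,"y": 0,"z": 0.3,"wx": 0,"wy": 0,"wz": 0}
    - {"x": 0,"y": 0,"z": 0.5,"wx": 0,"wy": 0,"wz": 0}
    - {"x": 0,"y": 0,"z": 0.3,"wx": 0,"wy": 0,"wz": 0}
    - {"x": 0,"y": 0,"z": 0,"wx": 0,"wy": 0,"wz": 0}

```text
clock: 8.52
tcp_pos: [0.491, 0.1656, 0.22]
tcp_rot: [3.105, -0.433, -0.141]
ft_force: [0.6, -0.3, -1.6]
grip_width: 0.0616
grip_force: 24.9
```

Run:
```python
from h import *
need((.49,.155,.157),(np.pi,-.5236,-.14))
n=[get_image(k) for k in("side","top")]
r=lambda i,x,y,w,h:cv2.resize(i[y:y+h,x:x+w],(400,300),interpolation=cv2.INTER_CUBIC)
cv2.imwrite("pics/z4.png",np.hstack([r(n[0],220,180,120,90),r(n[1],220,190,120,90)]))
```

```text
t 8.525 tcp [0.491 0.166 0.22 ] [ 3.105 -0.433 -0.141] w 0.06158648854103122 F [ 0.593 -0.31  -1.552]
shift [-0.867  0.284  1.926] turn [0.074 0.18  0.002]
```

View pics/z4.png

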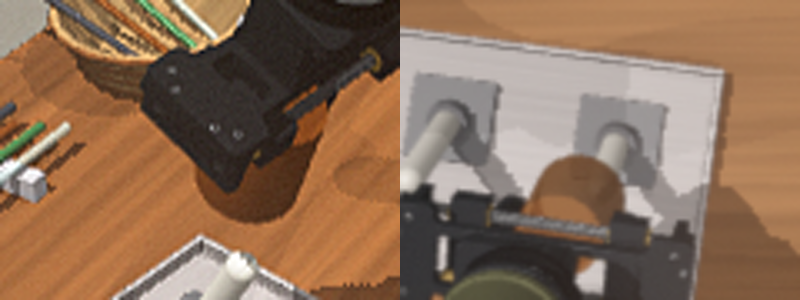

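The short glass is held, and in the side view the peg tip is ahead of and below its mouth. The tilt isn't fully reached, so I'll check for joint limits.

Run:
```python
from h import *
s=monitor.get_state();np.set_printoptions(precision=3,suppress=True);print(s["qpos"],s["joint_vel"])
```

```text
[-0.951  0.579  0.53   2.267  0.397  0.043 -2.654] [-0.012 -0.005  0.005  0.008  0.001  0.003  0.001]
```

q6 and q7 are both at their limits. I'll identify the kinematic structure so I can plan the wrist the other way round (q5 ≈ π).

```bash
cat > k.py <<'E'
from h import *
import itertools
from scipy.optimize import least_squares
D=[([1.20176942,.68997116,-.19453746,1.56633643,.15727711,.90249327,-.2151125],[.24473795,-.57440623,.23792065],[-3.1397775,0,.4029])]
s=monitor.get_state();D.append((list(s["qpos"]),s["tcp_pos"],s["tcp_rot"]))
def fk(q,sg,d):
    R=Ro.identity();p=np.array([0,0,d[0]]);z=np.array([0,0,1.])
    for i in range(7):
        R=R*Ro.from_euler("z" if i%2==0 else "y",sg[i]*q[i])
        if i in(2,4,6):p=p+R.apply(z)*d[i//2]
    return p,R
def chk():
    best=[]
    for sg in itertools.product((1,-1),repeat=7):
        if sg[1]<0:continue
        A=[];b=[];Rs=[]
        for q,p,r in D:
            col=[fk(q,sg,np.eye(4)[k])[0] for k in range(4)];A.append(np.array(col).T);b.append(p);Rs.append((fk(q,sg,[0]*4)[1],Ro.from_euler("xyz",r)))
        for base in(0,np.pi):
            B=Ro.from_euler("z",base)
            x,res,_,_=np.linalg.lstsq(np.vstack([B.as_matrix()@a for a in A]),np.hstack(b),rcond=None)
            e=np.linalg.norm(np.vstack([B.as_matrix()@a for a in A])@x-np.hstack(b))
            C=[(B*m).inv()*r for m,r in Rs];e2=(C[0].inv()*C[1]).magnitude()
            best.append((e+.1*e2,e,e2,sg,base,x,C[0].as_euler("xyz")))
    best.sort(key=lambda t:t[0]);return best
if __name__=="__main__":
    for t in chk()[:4]:print(t)
E
python3 k.py
```

```text
(np.float64(0.05128240933372419), np.float64(0.051272424877762755), 9.984455961435879e-05, (-1, 1, -1, 1, -1, 1, -1), 0, array([0.45189782, 0.54484613, 0.34785351, 0.41585131]), array([7.44693596e-09, 9.98300122e-05, 1.57079803e+00]))
(np.float64(0.08625714795298049), np.float64(0.018812327165120307), 0.6744482078786018, (-1, 1, 1, 1, 1, 1, -1), 3.141592653589793, array([ 1.78439461, -1.01346201,  0.0379818 ,  0.74628536]), array([ 3.61937807e-03,  2.22476135e-04, -2.06876911e+00]))
(np.float64(0.10537900254300517), np.float64(0.018812327165120164), 0.8656667537788499, (-1, 1, 1, 1, 1, 1, 1), 3.141592653589793, array([ 1.78439461, -1.01346201,  0.0379818 ,  0.74628536]), array([ 3.61937807e-03,  2.22476135e-04, -1.63854411e+00]))
(np.float64(0.11308544160013237), np.float64(0.021501043497999067), 0.9158439810213329, (-1, 1, 1, 1, 1, 1, -1), 0, array([-1.31593246,  0.99634203, -0.01606197, -0.76733344]), array([ 1.09291127e-05, -2.22476135e-04,  1.07282355e+00]))
```

```bash
cat > w.py <<'E'
from h import *
SG=(-1,1,-1,1,-1,1,-1);C=Ro.from_euler("z",np.pi/2)
def ori(q):
    R=Ro.identity()
    for i in range(7):R=R*Ro.from_euler("zy"[i%2],SG[i]*q[i])
    return R*C
def wrist(T,q):
    """wrist solutions q5,q6,q7 for tool orientation T with q1-4 kept"""
    F=Ro.identity()
    for i in range(4):F=F*Ro.from_euler("zy"[i%2],SG[i]*q[i])
    M=F.inv()*T*C.inv();a,b,c=M.as_euler("ZYZ");return [-a,b,-c]
E
python3 - <<'E'
from w import *
np.set_printoptions(precision=3,suppress=True)
s=monitor.get_state();q=s["qpos"];R=Ro.from_euler("xyz",s["tcp_rot"])
print((R.inv()*ori(q)).magnitude())
for sp in(0,np.pi):print(wrist(Ro.from_euler("xyz",(np.pi,-.5236,-.14))*Ro.from_euler("z",sp),q))
N=15;prev=R
for i in range(1,N+1):
    f=i/N;g=q.copy();g[4]=q[4]+f*(2.75-q[4]);g[5]=.04+.26*np.sin(np.pi/2*min(1,2.5*f));g[6]=q[6]+f*.3
    T=ori(g);print(g[4:],(prev.inv()*T).as_rotvec()/.5,T.as_euler("xyz"));prev=T
E
```

```text
5.448495536095498e-16
[np.float64(2.4417271302098267), np.float64(0.07042200570690604), np.float64(1.5841364278500643)]
[np.float64(2.441727130209827), np.float64(0.07042200570690604), np.float64(-1.557456225739729)]
[ 0.554  0.107 -2.634] [-0.124 -0.04  -0.353] [ 2.966 -0.394  0.049]
[ 0.711  0.17  -2.614] [-0.13  -0.024 -0.351] [ 2.836 -0.34   0.229]
[ 0.868  0.224 -2.594] [-0.124 -0.002 -0.348] [ 2.722 -0.278  0.399]
[ 1.025  0.265 -2.574] [-0.11   0.021 -0.344] [ 2.628 -0.209  0.562]
[ 1.181  0.291 -2.554] [-0.09   0.044 -0.342] [ 2.555 -0.138  0.721]
[ 1.338  0.3   -2.534] [-0.066  0.066 -0.34 ] [ 2.505 -0.068  0.88 ]
[ 1.495  0.3   -2.514] [-0.054  0.076 -0.34 ] [2.473 0.006 1.038]
[ 1.652  0.3   -2.494] [-0.055  0.075 -0.34 ] [2.453 0.083 1.194]
[ 1.809  0.3   -2.474] [-0.057  0.073 -0.34 ] [2.443 0.164 1.349]
[ 1.966  0.3   -2.454] [-0.058  0.072 -0.34 ] [2.446 0.245 1.506]
[ 2.123  0.3   -2.434] [-0.06   0.071 -0.34 ] [2.462 0.326 1.666]
[ 2.279  0.3   -2.414] [-0.061  0.07  -0.34 ] [2.491 0.404 1.832]
[ 2.436  0.3   -2.394] [-0.062  0.069 -0.34 ] [2.534 0.476 2.006]
[ 2.593  0.3   -2.374] [-0.064  0.067 -0.34 ] [2.591 0.541 2.19 ]
[ 2.75   0.3   -2.354] [-0.065  0.066 -0.34 ] [2.664 0.596 2.385]
```

Call:
jog_arm:
  commands:
    - {"x": 0,"y": 0,"z": -0.3,"wx": -0.124,"wy": -0.04,"wz": -0.353}
    - {"x": 0,"y": 0,"z": -0.3,"wx": -0.13,"wy": -0.024,"wz": -0.35}
    - {"x": 0,"y": 0,"z": 0,"wx": -0.124,"wy": 0,"wz": -0.348}
    - {"x": 0,"y": 0,"z": 0,"wx": -0.11,"wy": 0.02,"wz": -0.344}
    - {"x": 0,"y": 0,"z": 0,"wx": -0.09,"wy": 0.044,"wz": -0.342}

```text
clock: 9.25
tcp_pos: [0.4829, 0.1692, 0.2367]
tcp_rot: [2.553, -0.139, 0.728]
ft_force: [0.1, -0.4, -2.3]
grip_width: 0.062
grip_force: 24.9
```

Run:
```python
from w import *
need((.49,.155,.2),(np.pi,-.5236,-.14+np.pi));print(monitor.get_state()["qpos"])
```

```text
t 9.25 tcp [0.483 0.169 0.237] [ 2.553 -0.139  0.728] w 0.061984313174724075 F [ 0.118 -0.373 -2.288]
shift [-0.307 -0.236  1.275] turn [ 2.124  1.721 -4.215]
[-1.165  0.644  0.594  2.202  0.82   0.332 -2.355]
```

Call:
jog_arm:
  commands:
    - {"x": 0,"y": 0,"z": 0,"wx": -0.066,"wy": 0.066,"wz": -0.34}
    - {"x": 0,"y": 0,"z": 0,"wx": -0.054,"wy": 0.076,"wz": -0.34}
    - {"x": 0,"y": 0,"z": 0,"wx": -0.055,"wy": 0.075,"wz": -0.34}
    - {"x": 0,"y": 0,"z": 0,"wx": -0.057,"wy": 0.073,"wz": -0.34}
    - {"x": 0,"y": 0,"z": 0,"wx": -0.058,"wy": 0.072,"wz": -0.34}

```text
clock: 9.88
tcp_pos: [0.4788, 0.1645, 0.2347]
tcp_rot: [2.455, 0.229, 1.446]
ft_force: [-0.6, -1.5, -2.5]
grip_width: 0.062
grip_force: 24.9
```

Run:
```python
from w import *
for a in(0,np.pi):
  T=(np.pi,-.5236,-.14+a)
  T=(Ro.from_euler("xyz",(np.pi,-.5236,-.14))*Ro.from_euler("z",a)).as_euler("xyz")
  need((.49,.155,.2),T);print(monitor.get_state()["qpos"],wrist(Ro.from_euler("xyz",T),monitor.get_state()["qpos"]))
```

```text
t 9.875 tcp [0.479 0.164 0.235] [2.455 0.229 1.446] w 0.06204403635894367 F [-0.607 -1.529 -2.475]
shift [ 0.003 -0.436  1.177] turn [0.55  0.026 3.41 ]
[-1.071  0.614  0.367  2.391  1.825  0.466 -2.626] [np.float64(2.1932826480008325), np.float64(0.2564039767577874), np.float64(1.5961897913870227)]
t 9.875 tcp [0.479 0.164 0.235] [2.455 0.229 1.446] w 0.06204403635894367 F [-0.607 -1.529 -2.475]
shift [ 0.003 -0.436  1.177] turn [-0.025  0.529 -2.84 ]
[-1.071  0.614  0.367  2.391  1.825  0.466 -2.626] [np.float64(2.1932826480008334), np.float64(0.2564039767577874), np.float64(-1.5454028622027707)]
```

Call:
jog_arm:
  commands:
    - {"x": 0,"y": 0,"z": 0,"wx": 0,"wy": 0.066,"wz": -0.355}
    - {"x": 0,"y": 0,"z": 0,"wx": 0,"wy": 0.066,"wz": -0.355}
    - {"x": 0,"y": 0,"z": 0,"wx": 0,"wy": 0.066,"wz": -0.355}
    - {"x": 0,"y": 0,"z": 0,"wx": 0,"wy": 0.066,"wz": -0.355}
    - {"x": 0,"y": 0,"z": 0,"wx": 0,"wy": 0.066,"wz": -0.355}

```text
clock: 10.5
tcp_pos: [0.4786, 0.1634, 0.2346]
tcp_rot: [2.828, 0.533, 2.369]
ft_force: [0.8, 1.1, -0.7]
grip_width: 0.0616
grip_force: 24.9
```

Call:
jog_arm:
  commands:
    - {"x": 0,"y": 0,"z": 0,"wx": 0,"wy": 0.066,"wz": -0.355}
    - {"x": 0,"y": 0,"z": 0,"wx": 0,"wy": 0.066,"wz": -0.355}
    - {"x": 0,"y": 0,"z": 0,"wx": 0,"wy": 0.066,"wz": -0.355}
    - {"x": 0,"y": 0,"z": 0,"wx": 0,"wy": 0,"wz": 0}

```text
clock: 11.0
tcp_pos: [0.4795, 0.1633, 0.2351]
tcp_rot: [-3.138, 0.518, 2.988]
ft_force: [0.7, 0.5, -2.4]
grip_width: 0.0617
grip_force: 24.9
```

```bash
cat > g.py <<'E'
from w import *
import sys
p=[float(v) for v in sys.argv[1:4]];th,yaw,sp=[float(v) for v in sys.argv[4:7]]
T=Ro.from_euler("xyz",(np.pi,-th,yaw))*Ro.from_euler("z",sp*np.pi)
need(p,T.as_euler("xyz"));print("q",monitor.get_state()["qpos"])
E
python3 g.py .49 .155 .157 .5236 -.14 1
```

```text
t 11.0 tcp [0.479 0.163 0.235] [-3.138  0.518  2.988] w 0.06171289960154927 F [ 0.747  0.471 -2.419]
shift [ 0.952 -0.211  2.456] turn [-0.021 -0.011 -0.024]
q [-1.006  0.548  0.551  2.359  2.534  0.112 -1.686]
```

Call:
jog_arm:
  commands:
    - {"x": 0.5,"y": -0.2,"z": 0,"wx": -0.02,"wy": -0.01,"wz": -0.02}
    - {"x": 0.45,"y": 0,"z": 0.5,"wx": 0,"wy": 0,"wz": 0}
    - {"x": 0,"y": 0,"z": 0.8,"wx": 0,"wy": 0,"wz": 0}
    - {"x": 0,"y": 0,"z": 0.6,"wx": 0,"wy": 0,"wz": 0}
    - {"x": 0,"y": 0,"z": 0.3,"wx": 0,"wy": 0,"wz": 0}

```text
clock: 11.62
tcp_pos: [0.4862, 0.1564, 0.1625]
tcp_rot: [-3.141, 0.522, 3.0]
ft_force: [-0.9, -0.1, -1.0]
grip_width: 0.062
grip_force: 24.9
```

```bash
python3 g.py .49 .155 .157 .5236 -.14 1;python3 - <<'E'
from h import *
n=[get_image(k) for k in("side","top")]
s=monitor.get_state();R=Ro.from_euler("xyz",s["tcp_rot"]);o=s["tcp_pos"]
print("mouth c",o+R.apply([0,0,.038]))
for k in("side","top"):
  print(k,proj(k,o+R.apply([0,0,.038])),proj(k,o-R.apply([0,0,.04])))
r=lambda i,x,y,w,h:cv2.resize(i[y:y+h,x:x+w],(400,300),interpolation=cv2.INTER_CUBIC)
cv2.imwrite("pics/z5.png",np.hstack([r(n[0],240,200,120,90),r(n[1],220,190,120,90)]))
E
```

```text
t 11.625 tcp [0.486 0.156 0.163] [-3.141  0.522  3.   ] w 0.061952934227857755 F [-0.857 -0.065 -1.048]
shift [-0.023 -0.027  0.226] turn [-0.003 -0.004 -0.003]
q [-0.776  0.69   0.246  2.424  2.616  0.395 -1.799]
mouth c [0.50491384 0.15371015 0.12985307]
side [296.74385183 251.83144786] [309.72527471 233.51154726]
top [277.68351657 252.33730764] [272.84013428 266.29705762]
```

View pics/z5.png

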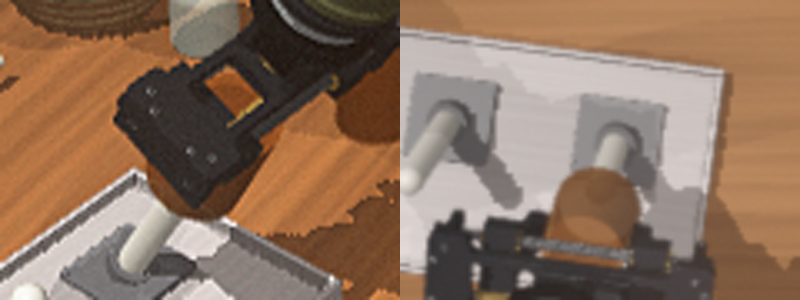

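Aligned: the peg axis runs through the mouth centre in both views. I'll insert it along the axis.

Call:
jog_arm:
  commands:
    - {"x": 0,"y": 0,"z": 0.5,"wx": 0,"wy": 0,"wz": 0}
    - {"x": 0,"y": 0,"z": 0.5,"wx": 0,"wy": 0,"wz": 0}
    - {"x": 0,"y": 0,"z": 0.5,"wx": 0,"wy": 0,"wz": 0}
    - {"x": 0,"y": 0,"z": 0.4,"wx": 0,"wy": 0,"wz": 0}
    - {"x": 0,"y": 0,"z": 0.3,"wx": 0,"wy": 0,"wz": 0}

```text
clock: 12.35
tcp_pos: [0.519, 0.1519, 0.1053]
tcp_rot: [-3.14, 0.522, 3.003]
ft_force: [0.2, 0.1, -1.4]
grip_width: 0.0612
grip_force: 24.9
```

```bash
python3 g.py .533 .149 .0816 .5236 -.14 1
```

```text
t 12.35 tcp [0.519 0.152 0.105] [-3.14   0.522  3.003] w 0.061195468021819556 F [ 0.171  0.084 -1.392]
shift [-0.018 -0.029  0.92 ] turn [-0.002 -0.003  0.003]
q [-0.667  0.832  0.163  2.373  2.682  0.503 -1.837]
```

Call:
jog_arm:
  commands:
    - {"x": 0,"y": 0,"z": 0.25,"wx": 0,"wy": 0,"wz": 0}
    - {"x": 0,"y": 0,"z": 0.2,"wx": 0,"wy": 0,"wz": 0}
    - {"x": 0,"y": 0,"z": 0.15,"wx": 0,"wy": 0,"wz": 0}
    - {"x": 0,"y": 0,"z": 0.1,"wx": 0,"wy": 0,"wz": 0}
    - {"x": 0,"y": 0,"z": 0.05,"wx": 0,"wy": 0,"wz": 0}

```text
clock: 12.98
tcp_pos: [0.5299, 0.1505, 0.0866]
tcp_rot: [-3.14, 0.522, 3.003]
ft_force: [-0.5, 0.0, -1.1]
grip_width: 0.0619
grip_force: 24.9
```

Call:
jog_arm:
  commands:
    - {"x": 0,"y": 0,"z": 0.04,"wx": 0,"wy": 0,"wz": 0}
    - {"x": 0,"y": 0,"z": 0.03,"wx": 0,"wy": 0,"wz": 0}

```text
clock: 13.22
tcp_pos: [0.5309, 0.1504, 0.0849]
tcp_rot: [-3.14, 0.522, 3.003]
ft_force: [1.3, -0.2, -0.1]
grip_width: 0.0619
grip_force: 24.9
```

Call:
jog_arm:
  commands:
    - {"x": 0,"y": 0,"z": 0.03,"wx": 0,"wy": 0,"wz": 0}
    - {"x": 0,"y": 0,"z": 0,"wx": 0,"wy": 0,"wz": 0}

```text
clock: 13.48
tcp_pos: [0.5313, 0.1503, 0.084]
tcp_rot: [-3.14, 0.522, 3.003]
ft_force: [0.3, 0.2, -2.7]
grip_width: 0.0618
grip_force: 24.9
```

Call:
jog_arm:
  commands:
    - {"x": 0,"y": 0,"z": 0.03,"wx": 0,"wy": 0,"wz": 0}
    - {"x": 0,"y": 0,"z": 0.03,"wx": 0,"wy": 0,"wz": 0}

```text
clock: 13.72
tcp_pos: [0.5322, 0.1502, 0.0824]
tcp_rot: [-3.14, 0.522, 3.003]
ft_force: [-0.5, -0.4, -2.3]
grip_width: 0.0615
grip_force: 24.9
```

Call:
jog_arm:
  commands:
    - {"x": 0,"y": 0,"z": 0.03,"wx": 0,"wy": 0,"wz": 0}
    - {"x": 0,"y": 0,"z": 0,"wx": 0,"wy": 0,"wz": 0}

```text
clock: 13.98
tcp_pos: [0.5326, 0.1501, 0.0817]
tcp_rot: [-3.14, 0.522, 3.003]
ft_force: [-0.9, 0.5, 0.0]
grip_width: 0.0616
grip_force: 25.0
```

Call:
jog_arm:
  commands:
    - {"x": 0,"y": 0,"z": 0.03,"wx": 0,"wy": 0,"wz": 0}
    - {"x": 0,"y": 0,"z": 0,"wx": 0,"wy": 0,"wz": 0}

```text
clock: 14.22
tcp_pos: [0.5326, 0.1502, 0.0814]
tcp_rot: [-3.14, 0.522, 3.004]
ft_force: [-3.4, 0.0, 6.3]
grip_width: 0.0618
grip_force: 25.2
```

```bash
python3 g.py .5286 .1507 .0801 .34 -.14 1
```

```text
t 14.225 tcp [0.533 0.15  0.081] [-3.14   0.522  3.004] w 0.06180741789956809 F [-3.395  0.009  6.344]
shift [ 0.138 -0.    -0.031] turn [-0.001  0.364  0.004]
q [-0.633  0.888  0.143  2.345  2.704  0.536 -1.846]
```

Call:
jog_arm:
  commands:
    - {"x": 0.02,"y": 0,"z": -0.03,"wx": 0,"wy": 0.06,"wz": 0}
    - {"x": 0.04,"y": 0,"z": 0,"wx": 0,"wy": 0.1,"wz": 0}
    - {"x": 0.04,"y": 0,"z": 0,"wx": 0,"wy": 0.1,"wz": 0}
    - {"x": 0.03,"y": 0,"z": 0,"wx": 0,"wy": 0.1,"wz": 0}
    - {"x": 0,"y": 0,"z": 0,"wx": 0,"wy": 0,"wz": 0}

```text
clock: 14.85
tcp_pos: [0.5305, 0.1503, 0.0805]
tcp_rot: [-3.141, 0.345, 3.002]
ft_force: [-0.5, 0.3, -0.1]
grip_width: 0.062
grip_force: 25.0
```

```bash
python3 g.py .5286 .1507 .0801 .34 -.14 1
```

```text
t 14.85 tcp [0.53 0.15 0.08] [-3.141  0.345  3.002] w 0.06203690239489782 F [-0.461  0.289 -0.115]
shift [ 0.064  0.004 -0.009] turn [-0.001  0.009  0.   ]
q [-0.574  0.835  0.162  2.215  2.737  0.201 -1.784]
```

Lightly in contact, so I'll lower the grip force and then release.

Call:
jog_arm:
  commands:
    - {"x": 0,"y": 0,"z": 0,"wx": 0,"wy": 0,"wz": 0}
    - {"x": 0,"y": 0,"z": 0,"wx": 0,"wy": 0,"wz": 0}
  grip_force: 3

```text
clock: 15.1
tcp_pos: [0.5288, 0.1509, 0.0798]
tcp_rot: [-3.14, 0.342, 3.004]
ft_force: [1.0, -0.1, -0.9]
grip_width: 0.0627
grip_force: 3.0
```

Call:
jog_arm:
  commands:
    - {"x": 0,"y": 0,"z": 0,"wx": 0,"wy": 0,"wz": 0}
    - {"x": 0,"y": 0,"z": 0,"wx": 0,"wy": 0,"wz": 0}
    - {"x": 0,"y": 0,"z": 0,"wx": 0,"wy": 0,"wz": 0}
    - {"x": 0,"y": 0,"z": 0,"wx": 0,"wy": 0,"wz": 0}
    - {"x": 0,"y": 0,"z": 0,"wx": 0,"wy": 0,"wz": 0}
  fingers: 0

```text
clock: 15.72
tcp_pos: [0.5292, 0.1506, 0.08]
tcp_rot: [-3.14, 0.342, 3.003]
ft_force: [0.1, -0.1, -0.2]
grip_width: 0.0881
grip_force: 0.0
```

Call:
jog_arm:
  commands:
    - {"x": 0,"y": 0,"z": -0.4,"wx": 0,"wy": 0,"wz": 0}
    - {"x": 0,"y": 0,"z": -0.8,"wx": 0,"wy": 0,"wz": 0}
    - {"x": 0,"y": 0,"z": -1,"wx": 0,"wy": 0,"wz": 0}
    - {"x": 0,"y": 0,"z": -1,"wx": 0,"wy": 0,"wz": 0}
    - {"x": 0,"y": 0,"z": -1,"wx": 0,"wy": 0,"wz": 0}

```text
clock: 16.35
tcp_pos: [0.4926, 0.1532, 0.1745]
tcp_rot: [3.14, 0.354, 3.003]
ft_force: [-0.4, -1.3, 0.8]
grip_width: 0.0881
grip_force: 0.0
```

```bash
python3 - <<'E'
from h import *
n=[get_image(k) for k in("side","top")]
r=lambda i,x,y,w,h:cv2.resize(i[y:y+h,x:x+w],(400,300),interpolation=cv2.INTER_CUBIC)
cv2.imwrite("pics/z6.png",np.hstack([r(n[0],230,190,120,90),r(n[1],220,190,120,90)]))
E
python3 g.py .505 -.11 .2 0 0 1; python3 g.py .505 -.11 .2 0 0 0
```

```text
t 16.45 tcp [0.493 0.153 0.174] [3.139 0.354 3.001] w 0.08807022801754395 F [-0.208  1.118 -0.337]
shift [-1.829 -8.627 -0.266] turn [-0.045  0.707 -0.277]
q [-0.708  0.626  0.29   2.271  2.159  0.045 -1.218]
t 16.45 tcp [0.493 0.153 0.174] [3.139 0.354 3.001] w 0.08807022801754395 F [-0.208  1.118 -0.337]
shift [-1.829 -8.627 -0.266] turn [1.058 0.068 5.913]
q [-0.708  0.626  0.29   2.271  2.159  0.045 -1.218]
```

View pics/z6.png

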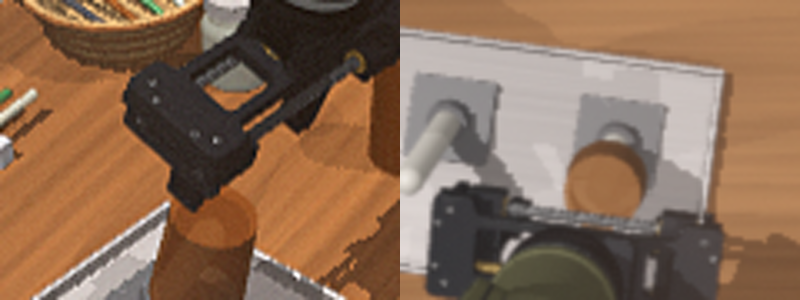

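The short tumbler hangs on its peg. For the tall one I'll swing the wrist back and grip with the tool tilted inward, so the forward lean on the peg stays within range.

Call:
jog_arm:
  commands:
    - {"x": 0,"y": -0.3,"z": -0.8,"wx": 0.3,"wy": 0,"wz": 0}
    - {"x": 0,"y": -0.5,"z": -0.6,"wx": 0.3,"wy": 0,"wz": 0}
    - {"x": 0,"y": -0.5,"z": 0,"wx": 0.1,"wy": 0.3,"wz": 0}
    - {"x": 0,"y": -0.5,"z": 0,"wx": 0,"wy": 0.3,"wz": 0}
    - {"x": 0,"y": -0.5,"z": 0,"wx": 0,"wy": 0.3,"wz": 0}

```text
clock: 17.08
tcp_pos: [0.5337, 0.1228, 0.195]
tcp_rot: [-3.045, 0.306, 2.979]
ft_force: [0.7, -0.5, -0.5]
grip_width: 0.0879
grip_force: 0.0
```

```bash
python3 g.py .505 -.11 .2 -.4 0 1
```

```text
t 17.075 tcp [0.534 0.123 0.195] [-3.045  0.306  2.979] w 0.08792581818464656 F [ 0.667 -0.492 -0.498]
shift [-0.348 -7.783  0.688] turn [-0.169  1.392 -0.399]
q [-0.396  0.597 -0.105  2.077  0.877  0.419  0.114]
```

Call:
jog_arm:
  commands:
    - {"x": 0,"y": -0.8,"z": 0,"wx": -0.03,"wy": 0.28,"wz": -0.08}
    - {"x": 0,"y": -0.8,"z": 0,"wx": -0.03,"wy": 0.28,"wz": -0.08}
    - {"x": 0,"y": -0.8,"z": 0,"wx": -0.03,"wy": 0.28,"wz": -0.08}
    - {"x": 0,"y": -0.8,"z": 0,"wx": -0.03,"wy": 0.28,"wz": -0.08}
    - {"x": 0,"y": -0.8,"z": 0,"wx": -0.03,"wy": 0.28,"wz": -0.08}

```text
clock: 17.7
tcp_pos: [0.5223, 0.0031, 0.2028]
tcp_rot: [-3.116, -0.379, 3.12]
ft_force: [-0.3, -0.5, -0.6]
grip_width: 0.0884
grip_force: 0.0
```

```bash
python3 g.py .507 -.11 .2 -.4 0 1
```

```text
t 17.7 tcp [0.522 0.003 0.203] [-3.116 -0.379  3.12 ] w 0.08838179292603908 F [-0.313 -0.545 -0.588]
shift [ 0.364 -3.772  0.343] turn [-0.035  0.042 -0.04 ]
q [ 0.212  0.831 -0.57   1.552  0.343  1.259  1.106]
```

```bash
python3 g.py .547 -.111 .172 -.4 0 1
```

```text
t 17.7 tcp [0.522 0.003 0.203] [-3.116 -0.379  3.12 ] w 0.08838179292603908 F [-0.313 -0.545 -0.588]
shift [-1.22  -3.768  0.717] turn [-0.035  0.042 -0.04 ]
q [ 0.212  0.831 -0.57   1.552  0.343  1.259  1.106]
```

Call:
jog_arm:
  commands:
    - {"x": -0.3,"y": -0.8,"z": 0,"wx": -0.035,"wy": 0.04,"wz": -0.04}
    - {"x": -0.3,"y": -0.8,"z": 0,"wx": 0,"wy": 0,"wz": 0}
    - {"x": -0.3,"y": -0.8,"z": 0,"wx": 0,"wy": 0,"wz": 0}
    - {"x": -0.3,"y": -0.8,"z": 0.3,"wx": 0,"wy": 0,"wz": 0}
    - {"x": 0,"y": -0.55,"z": 0.3,"wx": 0,"wy": 0,"wz": 0}

```text
clock: 18.32
tcp_pos: [0.5474, -0.1077, 0.1715]
tcp_rot: [3.137, -0.398, -3.138]
ft_force: [-0.1, -0.1, -0.0]
grip_width: 0.0878
grip_force: 0.0
```

```bash
python3 g.py .500 -.111 .0615 -.4 0 1
```

```text
t 18.325 tcp [ 0.547 -0.108  0.171] [ 3.137 -0.398 -3.138] w 0.08784524163247942 F [-0.073 -0.115 -0.005]
shift [ 0.036 -0.121  3.992] turn [0.006 0.003 0.006]
q [ 0.358  0.918 -0.542  1.442  0.402  1.31   1.299]
```

Call:
jog_arm:
  commands:
    - {"x": 0.03,"y": -0.1,"z": 0.5,"wx": 0,"wy": 0,"wz": 0}
    - {"x": 0,"y": 0,"z": 0.6,"wx": 0,"wy": 0,"wz": 0}
    - {"x": 0,"y": 0,"z": 0.6,"wx": 0,"wy": 0,"wz": 0}
    - {"x": 0,"y": 0,"z": 0.5,"wx": 0,"wy": 0,"wz": 0}
    - {"x": 0,"y": 0,"z": 0.4,"wx": 0,"wy": 0,"wz": 0}

```text
clock: 18.95
tcp_pos: [0.5158, -0.108, 0.1001]
tcp_rot: [3.135, -0.399, -3.135]
ft_force: [-0.9, 0.5, 0.5]
grip_width: 0.0877
grip_force: 0.0
```

Call:
jog_arm:
  commands:
    - {"x": 0,"y": 0,"z": 0.5,"wx": 0,"wy": 0,"wz": 0}
    - {"x": 0,"y": 0,"z": 0.4,"wx": 0,"wy": 0,"wz": 0}
    - {"x": 0,"y": 0,"z": 0.3,"wx": 0,"wy": 0,"wz": 0}
    - {"x": 0,"y": 0,"z": 0.2,"wx": 0,"wy": 0,"wz": 0}
    - {"x": 0,"y": 0,"z": 0,"wx": 0,"wy": 0,"wz": 0}

```text
clock: 19.58
tcp_pos: [0.5001, -0.1084, 0.062]
tcp_rot: [3.136, -0.398, -3.136]
ft_force: [-0.3, 0.3, -0.5]
grip_width: 0.0883
grip_force: 0.0
```

```bash
python3 g.py .500 -.111 .0615 -.4 0 1
python3 - <<'E'
from h import *
n=[get_image(k) for k in("side","top")]
r=lambda i,x,y,w,h:cv2.resize(i[y:y+h,x:x+w],(400,300),interpolation=cv2.INTER_CUBIC)
cv2.imwrite("pics/z7.png",np.vstack([np.hstack([r(n[0],310,165,100,75),r(n[1],340,210,100,75)]),np.hstack([r(n[0],200,200,140,105),r(n[1],190,180,140,105)])]))
E
```

```text
t 19.575 tcp [ 0.5   -0.108  0.062] [ 3.136 -0.398 -3.136] w 0.088315705388942 F [-0.301  0.272 -0.475]
shift [-0.003 -0.086  0.015] turn [0.008 0.003 0.009]
q [ 0.367  1.018 -0.501  1.641  0.489  1.036  1.217]
```

View pics/z7.png

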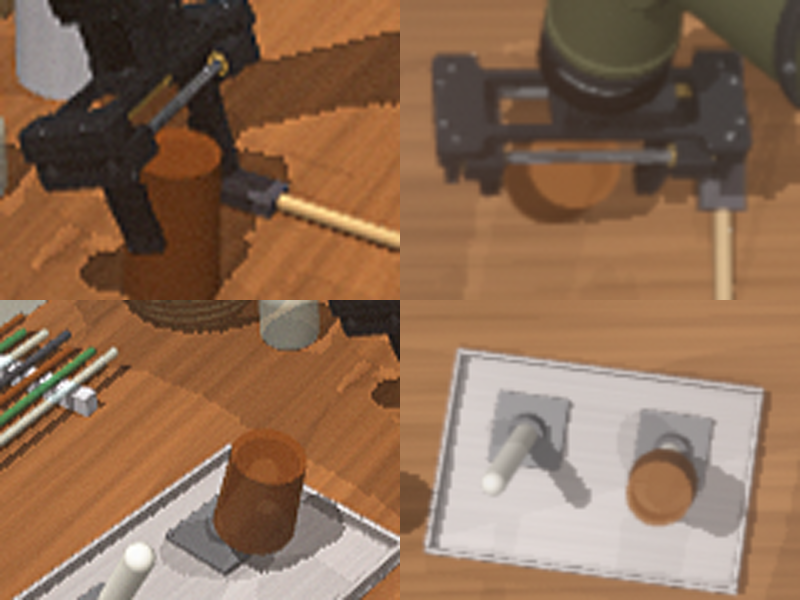

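The short glass hangs well, and the fingers straddle the tall one. Gripping now.

Call:
jog_arm:
  commands:
    - {"x": 0,"y": -0.08,"z": 0,"wx": 0,"wy": 0,"wz": 0}
    - {"x": 0,"y": 0,"z": 0,"wx": 0,"wy": 0,"wz": 0}
    - {"x": 0,"y": 0,"z": 0,"wx": 0,"wy": 0,"wz": 0}
    - {"x": 0,"y": 0,"z": 0,"wx": 0,"wy": 0,"wz": 0}
    - {"x": 0,"y": 0,"z": 0,"wx": 0,"wy": 0,"wz": 0}
  fingers: 1
  grip_force: 30

```text
clock: 20.3
tcp_pos: [0.5005, -0.1101, 0.0624]
tcp_rot: [3.135, -0.398, -3.136]
ft_force: [0.9, 1.9, 2.7]
grip_width: 0.0611
grip_force: 29.9
```

Call:
jog_arm:
  commands:
    - {"x": 0,"y": 0,"z": 0,"wx": 0,"wy": 0,"wz": 0}
    - {"x": 0.08,"y": 0,"z": -0.2,"wx": 0,"wy": 0,"wz": 0}
    - {"x": 0.16,"y": 0,"z": -0.4,"wx": 0,"wy": 0,"wz": 0}
    - {"x": 0.3,"y": 0,"z": -0.7,"wx": 0,"wy": 0,"wz": 0}
    - {"x": 0.4,"y": 0,"z": -0.9,"wx": 0,"wy": 0,"wz": 0}

```text
clock: 20.92
tcp_pos: [0.4997, -0.1115, 0.1356]
tcp_rot: [3.136, -0.398, -3.137]
ft_force: [0.0, 0.5, -2.3]
grip_width: 0.0607
grip_force: 29.8
```

Call:
jog_arm:
  commands:
    - {"x": 0.4,"y": 0,"z": -0.92,"wx": 0,"wy": 0,"wz": 0}
    - {"x": 0.4,"y": 0,"z": -0.92,"wx": 0,"wy": 0,"wz": 0}
    - {"x": 0.4,"y": 0.4,"z": -0.92,"wx": 0,"wy": 0,"wz": 0}
    - {"x": 0.4,"y": 0.8,"z": -0.92,"wx": 0,"wy": 0,"wz": 0}
    - {"x": 0.1,"y": 1,"z": -0.2,"wx": 0,"wy": 0,"wz": 0}

```text
clock: 21.55
tcp_pos: [0.4986, -0.0456, 0.2647]
tcp_rot: [3.137, -0.393, -3.138]
ft_force: [-0.5, 0.5, -2.1]
grip_width: 0.0609
grip_force: 29.8
```

Call:
jog_arm:
  commands:
    - {"x": 0,"y": 1,"z": 0,"wx": 0,"wy": 0,"wz": 0}
    - {"x": 0,"y": 1,"z": 0,"wx": 0,"wy": 0,"wz": 0}
    - {"x": 0,"y": 1,"z": 0,"wx": 0,"wy": 0,"wz": 0}
    - {"x": 0,"y": 1,"z": 0,"wx": 0,"wy": 0,"wz": 0}
    - {"x": 0,"y": 1,"z": 0,"wx": 0,"wy": 0,"wz": 0}

```text
clock: 22.18
tcp_pos: [0.4972, 0.1048, 0.2637]
tcp_rot: [3.136, -0.397, -3.136]
ft_force: [-0.0, 0.9, -1.8]
grip_width: 0.0609
grip_force: 29.8
```

Call:
jog_arm:
  commands:
    - {"x": 0,"y": 1,"z": 0,"wx": 0,"wy": 0,"wz": 0}
    - {"x": 0,"y": 1,"z": 0,"wx": 0,"wy": 0,"wz": 0}
    - {"x": 0,"y": 1,"z": 0,"wx": 0,"wy": 0,"wz": 0}
    - {"x": 0,"y": 1,"z": 0,"wx": 0,"wy": 0,"wz": 0}
    - {"x": 0,"y": 1,"z": 0,"wx": 0,"wy": 0,"wz": 0}

```text
clock: 22.8
tcp_pos: [0.4968, 0.2546, 0.2645]
tcp_rot: [3.136, -0.397, -3.136]
ft_force: [0.2, 0.2, -2.8]
grip_width: 0.0604
grip_force: 29.8
```

```bash
python3 g.py .4774 .2985 .25 .1236 -.14 1
```

```text
t 22.8 tcp [0.497 0.255 0.264] [ 3.136 -0.397 -3.136] w 0.06039597360101459 F [ 0.23   0.196 -2.753]
shift [0.403 1.462 0.701] turn [-0.029 -1.04   0.288]
q [-0.151  0.812 -0.623  1.392  0.192  1.371  0.825]
```

Call:
jog_arm:
  commands:
    - {"x": 0,"y": 0.5,"z": 0,"wx": 0,"wy": -0.26,"wz": 0.07}
    - {"x": 0,"y": 0.5,"z": 0,"wx": 0,"wy": -0.26,"wz": 0.07}
    - {"x": 0,"y": 0.3,"z": 0,"wx": 0,"wy": -0.26,"wz": 0.07}
    - {"x": 0,"y": 0.2,"z": 0,"wx": 0,"wy": -0.26,"wz": 0.07}
    - {"x": 0,"y": 0,"z": 0,"wx": 0,"wy": 0,"wz": 0}

```text
clock: 23.42
tcp_pos: [0.4956, 0.3003, 0.2646]
tcp_rot: [-3.127, 0.123, 3.015]
ft_force: [0.5, 1.0, -2.6]
grip_width: 0.0604
grip_force: 29.8
```

```bash
python3 g.py .4774 .2985 .1977 .1236 -.14 1
```

```text
t 23.425 tcp [0.496 0.3   0.265] [-3.127  0.123  3.015] w 0.060392983108429735 F [ 0.531  0.951 -2.642]
shift [ 0.862 -0.107  2.141] turn [-0.025 -0.001  0.027]
q [-0.415  0.586 -0.436  1.753  0.468  0.836  0.351]
```

Call:
jog_arm:
  commands:
    - {"x": 0.45,"y": -0.1,"z": 0,"wx": -0.025,"wy": 0,"wz": 0.025}
    - {"x": 0.4,"y": 0,"z": 0.3,"wx": 0,"wy": 0,"wz": 0}
    - {"x": 0,"y": 0,"z": 0.6,"wx": 0,"wy": 0,"wz": 0}
    - {"x": 0,"y": 0,"z": 0.5,"wx": 0,"wy": 0,"wz": 0}
    - {"x": 0,"y": 0,"z": 0.3,"wx": 0,"wy": 0,"wz": 0}

```text
clock: 24.05
tcp_pos: [0.4796, 0.2981, 0.2078]
tcp_rot: [-3.141, 0.122, 2.996]
ft_force: [0.7, 1.3, -1.7]
grip_width: 0.0606
grip_force: 29.8
```

```bash
python3 g.py .4774 .2985 .1977 .1236 -.14 1
python3 - <<'E'
from h import *
s=monitor.get_state();R=Ro.from_euler("xyz",s["tcp_rot"]);o=s["tcp_pos"]
# glass frame: gx,a from tool tilt 0.4
tz=R.apply([0,0,1]);ty=R.apply([0,1,0])
Rg=Ro.from_rotvec(ty*(-.398)); a=Rg.apply(-tz)
if a[0]>-.3: a=Ro.from_rotvec(ty*.398).apply(-tz)
gx=np.cross(ty,a); gx*=np.sign(gx[0])
m=o-.0624*a+.007*gx; print("a",a,"mouth",m)
tip=np.array([.5217,.2923,.1342]);p=np.array([-.495,.07,.866]);d=m-tip;print("along",d@p,"lateral",d-(d@p)*p)
t=np.linspace(0,2*np.pi,60)
for k in("side","top"):
    I=get_image(k);h=cv2.cvtColor(I,cv2.COLOR_BGR2HSV);b=I.astype(int)
    M=((h[...,1]>150)&(h[...,2]>35)&(h[...,2]<170)).astype(np.uint8)
    E=np.array([proj(k,m+.033*(np.cos(v)*gx+np.sin(v)*ty)) for v in t]);F=np.array([proj(k,m+.105*a+.029*(np.cos(v)*gx+np.sin(v)*ty)) for v in t])
    print(k,"pred mouth",E.min(0),E.max(0),"top",F.min(0),F.max(0))
    cx,cy=E.mean(0).astype(int)
    for r in range(cy-20,cy+14,4): 
        row=M[r,cx-30:cx+31];print(r,cx-30,"".join(map(str,row)))
    cv2.imwrite(f"pics/{k}8.png",I)
E
```

```text
t 24.05 tcp [0.48  0.298 0.208] [-3.141  0.122  2.996] w 0.0605727671479628 F [ 0.652  1.329 -1.735]
shift [0.114 0.003 0.326] turn [-0.003 -0.003 -0.012]
q [-0.455  0.636 -0.384  1.867  0.535  0.668  0.24 ]
a [-0.49170284  0.07305945  0.86769271] mouth [0.51625681 0.29264744 0.15715496]
along 0.022597696664701135 lateral [ 0.00574267 -0.0012344   0.00338536]
side pred mouth [233.41656982 263.38970039] [267.33215335 294.92752543] top [249.21213883 238.54191393] [281.85703371 268.39987139]
258 220 0000000000000000000000000000000000000000011111111111111111111
262 220 0000000000000000000000000001000000000001111111111111111111111
266 220 0000000000000000000000000000000000111111111111111111111101111
270 220 0000000000000000000000000000000000111111011111111111110001111
274 220 0000000100000000000000000000000000011010100001111110100111111
278 220 1111000000000011111111110000000000000010001000111000000111111
282 220 1111111111111000111111111111100010000000000000101000000001111
286 220 0111111110000000001111110101110010000000000001000000000000000
290 220 1110000000000000000000011100000000000000010000000000000000000
top pred mouth [205.71900275 234.30169334] [232.69111736 259.38945562] top [193.33124967 254.09843664] [219.38376273 277.92267411]
226 189 0000000000000000000000000000000000000000000000000000000000000
230 189 0000000000000000000000000000000000000000000000000000000000000
234 189 0000000000000000000000000000000000000000000000000000000000000
238 189 0000000000000000000000000000000000000110000000000000000000000
242 189 0000000000000000000000000000000111010000000000000000000000000
246 189 0000000000000000011110000000001110100000000000000000000000000
250 189 0000000000000000000000000000000000000000000000000000000000000
254 189 0000000000000000000000000000000000000000000000000000000000000
258 189 0000000000000000000000000000000000000000000000000000000000000
```

Run:
```python
from h import *
I=cv2.imread("pics/top8.png");h=cv2.cvtColor(I,cv2.COLOR_BGR2HSV);M=(h[...,1]>70)&(h[...,2]>45)
for r in range(230,262,2): 
    x=np.where(M[r,195:250])[0]+195;print(r,(x.min(),x.max(),len(x)) if len(x) else 0)
I=cv2.imread("pics/side8.png");h=cv2.cvtColor(I,cv2.COLOR_BGR2HSV);M=(h[...,1]>70)&(h[...,2]>40)
for r in range(262,302,3): 
    x=np.where(M[r,225:275])[0]+225;print("s",r,(x.min(),x.max(),len(x)) if len(x) else 0)
```

```text
230 (np.int64(195), np.int64(203), 9)
232 (np.int64(195), np.int64(203), 9)
234 (np.int64(195), np.int64(222), 15)
236 (np.int64(195), np.int64(227), 24)
238 (np.int64(195), np.int64(229), 27)
240 (np.int64(195), np.int64(231), 31)
242 (np.int64(195), np.int64(232), 33)
244 (np.int64(195), np.int64(232), 34)
246 (np.int64(198), np.int64(233), 32)
248 (np.int64(195), np.int64(233), 32)
250 (np.int64(195), np.int64(222), 13)
252 (np.int64(195), np.int64(222), 8)
254 (np.int64(195), np.int64(202), 8)
256 (np.int64(195), np.int64(204), 10)
258 (np.int64(195), np.int64(205), 11)
260 (np.int64(195), np.int64(231), 16)
s 262 (np.int64(246), np.int64(274), 21)
s 265 (np.int64(246), np.int64(274), 24)
s 268 (np.int64(225), np.int64(274), 24)
s 271 (np.int64(225), np.int64(274), 27)
s 274 (np.int64(225), np.int64(273), 30)
s 277 (np.int64(225), np.int64(274), 39)
s 280 (np.int64(225), np.int64(269), 41)
s 283 (np.int64(225), np.int64(268), 42)
s 286 (np.int64(225), np.int64(266), 35)
s 289 (np.int64(240), np.int64(264), 25)
s 292 (np.int64(245), np.int64(260), 16)
s 295 0
s 298 0
s 301 0
```

The predicted mouth matches the picture within a pixel. I'll correct the lateral offset and get the insertion vector.

Call:
jog_arm:
  commands:
    - {"x": 0.24,"y": 0,"z": 0.05,"wx": 0,"wy": 0,"wz": 0}
    - {"x": 0,"y": 0,"z": 0,"wx": 0,"wy": 0,"wz": 0}

```text
clock: 24.4
tcp_pos: [0.4716, 0.3002, 0.207]
tcp_rot: [3.141, 0.123, 2.998]
ft_force: [-0.0, -0.1, -1.0]
grip_width: 0.0605
grip_force: 29.8
```

```bash
python3 g.py .5338 .2905 .099 .1236 -.14 1;python3 - <<'E'
from h import *
s=monitor.get_state();R=Ro.from_euler("xyz",s["tcp_rot"]);print("-p tool",R.inv().apply([.495,-.07,-.866]))
d=np.array([.5338,.2905,.099])-s["tcp_pos"];p=np.array([-.495,.07,.866]);print(d@p,d-(d@p)*p)
E
```

```text
t 24.4 tcp [0.472 0.3   0.207] [3.141 0.123 2.998] w 0.06054982546459917 F [-0.04  -0.117 -1.012]
shift [-1.641 -0.025  3.83 ] turn [ 0.    -0.001 -0.008]
q [-0.468  0.63  -0.381  1.885  0.54   0.655  0.223]
-p tool [-0.3897424   0.00108471  0.92085867]
-0.12499582629539584 [ 0.00034032 -0.00095832  0.00025481]
```

Call:
jog_arm:
  commands:
    - {"x": -0.195,"y": 0,"z": 0.46,"wx": 0,"wy": 0,"wz": 0}
    - {"x": -0.195,"y": 0,"z": 0.46,"wx": 0,"wy": 0,"wz": 0}
    - {"x": -0.195,"y": 0,"z": 0.46,"wx": 0,"wy": 0,"wz": 0}
    - {"x": -0.195,"y": 0,"z": 0.46,"wx": 0,"wy": 0,"wz": 0}
    - {"x": -0.12,"y": 0,"z": 0.28,"wx": 0,"wy": 0,"wz": 0}

```text
clock: 25.02
tcp_pos: [0.507, 0.2942, 0.1456]
tcp_rot: [-3.141, 0.123, 2.996]
ft_force: [-0.6, -0.7, -1.4]
grip_width: 0.0606
grip_force: 29.8
```

Call:
jog_arm:
  commands:
    - {"x": -0.195,"y": 0,"z": 0.46,"wx": 0,"wy": 0,"wz": 0}
    - {"x": -0.12,"y": 0,"z": 0.28,"wx": 0,"wy": 0,"wz": 0}
    - {"x": -0.08,"y": 0,"z": 0.18,"wx": 0,"wy": 0,"wz": 0}
    - {"x": -0.04,"y": 0,"z": 0.1,"wx": 0,"wy": 0,"wz": 0}
    - {"x": 0,"y": 0,"z": 0,"wx": 0,"wy": 0,"wz": 0}

```text
clock: 25.65
tcp_pos: [0.5232, 0.2924, 0.1182]
tcp_rot: [3.141, 0.123, 2.996]
ft_force: [0.3, 0.4, -1.9]
grip_width: 0.0608
grip_force: 29.8
```

```bash
python3 g.py .5338 .2905 .099 .1236 -.14 1
```

```text
t 25.65 tcp [0.523 0.292 0.118] [3.141 0.123 2.996] w 0.06082609733727536 F [ 0.258  0.439 -1.867]
shift [-0.278 -0.011  0.678] turn [-0.   -0.   -0.01]
q [-0.458  0.801 -0.3    1.84   0.637  0.524  0.208]
```

Call:
jog_arm:
  commands:
    - {"x": -0.08,"y": 0,"z": 0.18,"wx": 0,"wy": 0,"wz": 0}
    - {"x": -0.06,"y": 0,"z": 0.14,"wx": 0,"wy": 0,"wz": 0}
    - {"x": -0.04,"y": 0,"z": 0.1,"wx": 0,"wy": 0,"wz": 0}
    - {"x": -0.03,"y": 0,"z": 0.07,"wx": 0,"wy": 0,"wz": 0}
    - {"x": 0,"y": 0,"z": 0,"wx": 0,"wy": 0,"wz": 0}

```text
clock: 26.28
tcp_pos: [0.5312, 0.2911, 0.1041]
tcp_rot: [3.141, 0.123, 2.996]
ft_force: [-0.0, 0.5, -2.0]
grip_width: 0.0608
grip_force: 29.8
```

Call:
jog_arm:
  commands:
    - {"x": -0.015,"y": 0,"z": 0.035,"wx": 0,"wy": 0,"wz": 0}
    - {"x": -0.015,"y": 0,"z": 0.035,"wx": 0,"wy": 0,"wz": 0}

```text
clock: 26.52
tcp_pos: [0.5324, 0.2911, 0.1024]
tcp_rot: [3.141, 0.124, 2.996]
ft_force: [0.0, -0.1, -3.5]
grip_width: 0.0607
grip_force: 29.8
```

Call:
jog_arm:
  commands:
    - {"x": -0.015,"y": 0,"z": 0.035,"wx": 0,"wy": 0,"wz": 0}
    - {"x": 0,"y": 0,"z": 0,"wx": 0,"wy": 0,"wz": 0}

```text
clock: 26.78
tcp_pos: [0.5329, 0.2908, 0.1013]
tcp_rot: [3.141, 0.123, 2.996]
ft_force: [0.3, -1.0, -1.7]
grip_width: 0.0609
grip_force: 29.8
```

Call:
jog_arm:
  commands:
    - {"x": -0.015,"y": 0,"z": 0.035,"wx": 0,"wy": 0,"wz": 0}
    - {"x": 0,"y": 0,"z": 0,"wx": 0,"wy": 0,"wz": 0}

```text
clock: 27.02
tcp_pos: [0.5335, 0.2908, 0.1003]
tcp_rot: [3.141, 0.123, 2.996]
ft_force: [-0.0, -0.8, -1.9]
grip_width: 0.0606
grip_force: 29.8
```

Call:
jog_arm:
  commands:
    - {"x": -0.015,"y": 0,"z": 0.035,"wx": 0,"wy": 0,"wz": 0}
    - {"x": 0,"y": 0,"z": 0,"wx": 0,"wy": 0,"wz": 0}

```text
clock: 27.28
tcp_pos: [0.534, 0.2908, 0.0994]
tcp_rot: [3.141, 0.123, 2.996]
ft_force: [0.1, 0.8, -1.6]
grip_width: 0.0609
grip_force: 29.8
```

Call:
jog_arm:
  commands:
    - {"x": -0.01,"y": 0,"z": 0.025,"wx": 0,"wy": 0,"wz": 0}
    - {"x": 0,"y": 0,"z": 0,"wx": 0,"wy": 0,"wz": 0}

```text
clock: 27.52
tcp_pos: [0.5341, 0.2909, 0.0991]
tcp_rot: [3.141, 0.123, 2.997]
ft_force: [-2.2, -0.9, 3.0]
grip_width: 0.0608
grip_force: 29.9
```

```bash
python3 g.py .5307 .2914 .099 .0 -.14 1
```

```text
t 27.525 tcp [0.534 0.291 0.099] [3.141 0.123 2.997] w 0.06078968235009628 F [-2.205 -0.888  3.048]
shift [ 0.115  0.002 -0.012] turn [ 0.     0.247 -0.01 ]
q [-0.455  0.838 -0.284  1.823  0.654  0.502  0.209]
```

Call:
jog_arm:
  commands:
    - {"x": 0.02,"y": 0,"z": -0.03,"wx": 0,"wy": 0.04,"wz": 0}
    - {"x": 0.03,"y": 0,"z": 0,"wx": 0,"wy": 0.07,"wz": 0}
    - {"x": 0.03,"y": 0,"z": 0,"wx": 0,"wy": 0.07,"wz": 0}
    - {"x": 0.03,"y": 0,"z": 0,"wx": 0,"wy": 0.06,"wz": 0}
    - {"x": 0,"y": 0,"z": 0,"wx": 0,"wy": 0,"wz": 0}

```text
clock: 28.15
tcp_pos: [0.5318, 0.2906, 0.0991]
tcp_rot: [3.141, 0.003, 2.995]
ft_force: [-0.0, 1.3, -1.5]
grip_width: 0.0606
grip_force: 29.8
```

```bash
python3 g.py .5307 .2914 .099 .0 -.14 1
```

```text
t 28.15 tcp [0.532 0.291 0.099] [3.141 0.003 2.995] w 0.06063858954345573 F [-0.012  1.343 -1.532]
shift [0.039 0.022 0.003] turn [ 0.001  0.006 -0.014]
q [-0.342  0.877 -0.421  1.729  0.547  0.653  0.353]
```

Call:
jog_arm:
  commands:
    - {"x": 0.01,"y": 0,"z": 0.02,"wx": 0,"wy": 0,"wz": 0}
    - {"x": 0,"y": 0,"z": 0,"wx": 0,"wy": 0,"wz": 0}

```text
clock: 28.4
tcp_pos: [0.5304, 0.2914, 0.0987]
tcp_rot: [3.141, 0.003, 2.997]
ft_force: [-0.2, -1.2, -2.4]
grip_width: 0.0606
grip_force: 29.8
```

Call:
jog_arm:
  commands:
    - {"x": 0,"y": 0,"z": 0,"wx": 0,"wy": 0,"wz": 0}
    - {"x": 0,"y": 0,"z": 0,"wx": 0,"wy": 0,"wz": 0}
  grip_force: 3

```text
clock: 28.65
tcp_pos: [0.5306, 0.2913, 0.0988]
tcp_rot: [3.141, 0.004, 2.997]
ft_force: [0.1, 0.4, -1.6]
grip_width: 0.0617
grip_force: 3.0
```

Call:
jog_arm:
  commands:
    - {"x": 0,"y": 0,"z": 0,"wx": 0,"wy": 0,"wz": 0}
    - {"x": 0,"y": 0,"z": 0,"wx": 0,"wy": 0,"wz": 0}
    - {"x": 0,"y": 0,"z": 0,"wx": 0,"wy": 0,"wz": 0}
    - {"x": 0,"y": 0,"z": 0,"wx": 0,"wy": 0,"wz": 0}
    - {"x": 0,"y": 0,"z": 0,"wx": 0,"wy": 0,"wz": 0}
  fingers: 0

```text
clock: 29.28
tcp_pos: [0.5308, 0.2912, 0.0988]
tcp_rot: [3.141, 0.004, 2.996]
ft_force: [-0.1, -1.2, 0.1]
grip_width: 0.0884
grip_force: 0.0
```

Call:
jog_arm:
  commands:
    - {"x": 0,"y": 0,"z": -0.4,"wx": 0,"wy": 0,"wz": 0}
    - {"x": 0,"y": 0,"z": -0.8,"wx": 0,"wy": 0,"wz": 0}
    - {"x": 0,"y": 0,"z": -1,"wx": 0,"wy": 0,"wz": 0}
    - {"x": 0,"y": 0,"z": -1,"wx": 0,"wy": 0,"wz": 0}
    - {"x": 0,"y": 0,"z": -1,"wx": 0,"wy": 0,"wz": 0}

```text
clock: 29.9
tcp_pos: [0.5303, 0.2913, 0.2266]
tcp_rot: [3.141, 0.004, 2.997]
ft_force: [0.2, -0.3, -0.8]
grip_width: 0.088
grip_force: 0.0
```

Call:
jog_arm:
  commands:
    - {"x": 1,"y": 0,"z": -1,"wx": 0,"wy": 0,"wz": 0}
    - {"x": 1,"y": 0,"z": 0,"wx": 0,"wy": 0,"wz": 0}
    - {"x": 1,"y": 0,"z": 0,"wx": 0,"wy": 0,"wz": 0}
    - {"x": 0,"y": 0,"z": 0,"wx": 0,"wy": 0,"wz": 0}
    - {"x": 0,"y": 0,"z": 0,"wx": 0,"wy": 0,"wz": 0}

```text
clock: 30.52
tcp_pos: [0.4422, 0.3041, 0.255]
tcp_rot: [3.141, 0.005, 2.996]
ft_force: [0.6, 0.3, -0.2]
grip_width: 0.0879
grip_force: 0.0
```

Run:
```python
from h import *
for k in("side","top"):
    I=get_image(k);cv2.imwrite(f"pics/{k}9.png",I)
I=cv2.imread("pics/top9.png");J=cv2.imread("pics/side9.png")
h=cv2.cvtColor(I,cv2.COLOR_BGR2HSV);M=((h[...,1]>100)&(h[...,2]>45)).astype(np.uint8)
M[:215]=0;M[275:]=0;M[:,:206]=0;M[:,310:]=0
n,_,st,ce=cv2.connectedComponentsWithStats(M)
for i in range(1,n):
    if st[i,4]>60:print("top",st[i],ce[i],onz("top",*ce[i],.13))
h=cv2.cvtColor(J,cv2.COLOR_BGR2HSV);M=((h[...,1]>100)&(h[...,2]>40)).astype(np.uint8)
print("side rows at tall")
for r in range(255,335,6):print(r,225,"".join(map(str,M[r,225:310])))
for k,a,L,t in(("tall",.34,.105,(.522,.2927,.1343)),("short",.3,.078,(.5158,.1526,.1108))):
    x=np.array([-np.sin(a)*.99,np.sin(a)*.14,np.cos(a)]);print(k,"pred top",[proj(c,np.array(t)+.006*x) for c in("side","top")],"mouth",[proj(c,np.array(t)+(.006-L)*x) for c in("side","top")])
```

```text
top [212 226  29  30 640] [225.9921875 240.346875 ] [0.53556323 0.28196054 0.13      ]
top [270 233  23  26 487] [281.00821355 245.26078029] [0.52240793 0.14553183 0.13      ]
side rows at tall
255 225 1111111111111110000000000000000001111111111111100000000111111111111111111111111111111
261 225 1111111111111111111100000000000000111110000000000000001111111111111111111111111111111
267 225 1111111111111111111110000000000000000000000000000000111111111111111111111111111100000
273 225 1111111111111111111111111111100000000000000000000011111111111111111111111111111000000
279 225 1111111111111111111111111111111111111100000000000011111111111111111111111111110000000
285 225 1111110000111111111111111111111111111111000000000000000111111111111111111110000000000
291 225 0000000011111111111111111111111111111110000000000000000000000000000000000000000000000
297 225 0000001111111111111111111111111111111100000000000000000000000000000000000000000000000
303 225 0000011111111111111111111111111111111000000000000000000000000000000000000000000000000
309 225 0001111111111111111111111111111111100000000000000000000000000000000000000000000000000
315 225 0001111111111111111111111111111111000000000000000000000000000000000000000000000000000
321 225 0000001111111111111111111111111100000000000000000000000000000000000000000000000000111
327 225 0000000000000001110110000000000000000000000000000000000000000000000000000000111111111
333 225 0000000000000000000000000000000000000000000000000000000000000000000001111111111111111
tall pred top [array([249.92072535, 284.83674777]), array([220.58478007, 246.1907663 ])] mouth [array([243.55480854, 311.61392135]), array([230.41535823, 237.22869534])]
short pred top [array([293.72654343, 254.98711517]), array([278.4728331 , 249.18533449])] mouth [array([287.84165535, 275.86714196]), array([281.91742239, 243.43811869])]
```

Both silhouettes match the predicted hung poses, and the gripper is clear of them. Handing in.

```bash
python3 -c "
from cell import workorder
print(workorder.close_job())"
```

```text
the job is handed in; nothing more can be done
None
```

I hung the tall tumbler on the long peg and the short one on the short peg, mouth-down, and handed the job in at about 31 s. The final camera masks matched the expected hung poses; the hand-in gave no verdict.

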